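# Ready the cream tester and its samples

## Robot

A 6-joint arm with a two-finger parallel gripper is mounted at the origin on the work surface. World frame = base frame: x ahead of the robot, y to its left, z up, the work surface at z = 0. Lengths are in m, angles in degrees, forces in N, time in s.
With the tool pointing down it reaches from about 0.35 to 0.875 m from the base axis. Payload 4.2 kg.
Tool frame: the origin (TCP) lies at the very end of the fingers, on their centre line; the grasp point (between the pads) lies 19 mm behind it; z points along the fingers, y is the line along which they close (so a half turn about z gives the same grasp; the last joint's range is limited). The gripper opens to 87 mm and grips with 3 to 60 N. Pads are 19 mm wide; open, the fingers measure 117 mm over their backs; the gripper's body (75 mm by 190 mm) begins 51 mm behind the grasp point.
Start: joints at [89.015, 22.042, 0.453, 0, -68.411, -14.817], TCP at [0.17, 0.601, 0.223] pointing down, gripper open.
Joint ranges: [-179.83, 179.83], [-69.29, 118.12], [-61.27, 80.66], [-181.25, 117.63], [-171.15, -9.14], [-177.46, 177.46]. Speed limits (degrees/s): [159.86, 159.86, 180, 180, 180, 180].

## Interface

Orientations are given as a 3x3 rotation matrix whose columns are the frame's x, y, z axes.
In Python, from station import sense, cams, r gives the robot as it stands. The module is installed in compiled form; this text tells all that it offers.
- The arm moves only by the tool step_arm, never from a script. Its argument "targets" is text: rows parted by semicolons, each of 4 numbers parted by spaces: the shift along the tool's x, y, z in cm, then the turn about the tool's z in degrees. In form: x y z turn; .... A call has 1 to 12 rows; each row shifts and turns the commanded pose from where the row before left it, along the tool's axes as they then stand; what a row does not reach is not made up. A row lasts 1/12 s, in which the tool goes at most 41.7 mm and 7.16 degrees, less where a joint would pass 70% of its speed; a pose out of reach is approached as far as the arm can. A call with a gripper value outside its range is refused whole. "claw" is the finger opening in cm, from 0 to 8.7, set as the call begins (left out, the last holds). The fingers move at their own pace and stop on an object; the grip force is fixed at half the most. Time passes only in rows, so rows that do not move let the fingers close. It gives the time, the measured TCP pose, the force, the opening and the grip force at its end, in the units of the state.
- sense(): the state, without advancing time (a new reading comes with each control period).
- cams.capture(name): name is "side" or "top" or "wrist"; returns a dict with "frame" (480x640x3 uint8, blue, green, red), "vertical_fov" (degrees; the focal length in pixels is half the picture's height over the tangent of half this angle, whatever the lens; pixels are square), "cx", "cy" (the principal point, pixels), "dist_coeffs" ([k1, k2, p1, p2, k3] as OpenCV has them; the pictures are not rectified), "eye" and "rotation" of the camera in the world; the wrist camera has in their place "tool_from_camera" (4x4, takes a point from camera to tool coordinates, whose origin is the TCP and whose axes are the flange's). Camera axes: x right, y down, z forward; pixel columns grow to the right and rows downward; lengths in m; the calibration is good to about 2 mm. A picture is of the moment at which its call begins: read the wrist's pose just before it. There is no depth.
- r.finish_job(): hands the job in; it is judged then, once.
The state is a dict: "time_s": time; "joints": joint angles; "joint_velocities": joint speeds; "effort": joint torques, N m; "tcp_pos": TCP position; "ee_rot": TCP orientation; "wrist_force": force on the tool from outside, world axes, zero at the start; "moment": the same for the moment, N m; "gripper_width": opening from 0.0 (shut) to 1.0 (fully open); "gripper_force": force on a finger pad.
Only numpy, scipy, OpenCV 4.12 (cv2) and the standard library are available. Lean on these libraries where they do the work, as an engineer would, in place of code of your own. Each camera call takes 0.05 s, during which the arm holds its last target. There are 200 camera calls.

## Task

Get the cream tester ready for customers: unscrew the lid of the jar on the grey pedestal, lift it off and lay it the right way up, wholly on the round cork mat. Also tuck every flat sample carton lying on the counter into the wooden holder, one on top of another, under its sprung arm, long side along the holder, each pushed home against the back stop and held down flat by the arm. Leave the other things on the counter where they stand.

Things in the scene. Friction and masses are not known exactly. Their poses are not given: they have to be found in the camera images.
- jar: Amber glass cream jar (84 mm wide) on a grey round pedestal (90 mm wide, 30 mm high), one fixed piece. Origin: centre of the pedestal's underside on the counter, z up. The jar's flat shoulder, on which the closed lid sits, is 72 mm above the origin; above it stands a threaded neck 34 mm high, 47 mm wide over its thread.
- jar_shoulder (a point): Centre of the jar's shoulder, where the lid's origin is when closed; the thread axis runs straight up through it. Right-hand thread of 8 mm pitch: turned anticlockwise (seen from above) the lid climbs 8 mm a turn and comes free after two turns, some 16 mm up; lifted 36 mm or more above its closed height it clears the neck.
- lid: The jar's plain metal lid, a round cap 60 mm in diameter and 47 mm high, open below, 110 g. Origin: centre of its underside (rim), z up out of its closed top. Grip it across its diameter; its top 12 mm are solid. It turns with little torque and stays where it is let go on the thread; once free of it, it stands loosely on the neck and may lean.
- mat: Round cork mat fixed on the counter, 100 mm in diameter, 4 mm thick; origin: centre of its underside.
- holder: Wooden sample holder, fixed. Origin: under the middle of its base, on the counter; +x points from its open mouth to its back stop, z up. Its deck, 64 mm wide, top 25 mm above the counter, runs from x = -45 mm (open end) to the back stop at x = +52.5 mm (74 mm wide, 70 mm high). Side walls 66 mm apart inside and 55 mm high run from x = -10 mm to the stop.
- holder_home (a point): Centre of the underside of the first carton when home: on the deck, x = -22.5 mm and y = 0 in the holder's frame, 25 mm above the counter; x along the carton. The next cartons go on top, 10 mm higher each. A carton at home sticks out 52 mm in front of the deck, where fingers can hold it by its sides, even a little below its underside.
- presser (a joint): Steel sprung arm of the holder, hinged behind the back stop 50 mm above the counter, along the holder's middle; it presses on the pile with 1 to 2.5 N. Angle in rad: 0 down (foot 1 mm over the bare deck), rising by about 0.095 per carton, up to 0.9; it springs back when let go.
- presser_foot (a point): Underside of the arm's foot, a round cross bar 40 mm wide, 105 mm in front of the hinge; x = -20 mm in the holder's frame when down. It touches the pile's top.
- presser_lip (a point): Middle of the lower front edge of the arm's lip, 36 mm wide, turned up at 28 degrees: 38 mm ahead of the foot and 19 mm above the foot's underside when down. A carton pushed in level along the holder's +x, its underside 1 to 3 mm over the deck or the pile, slides under the lip and lifts the arm by itself.
- carton0: Flat rigid kraft-cardboard sample carton, 150 x 54 x 10 mm, about 50 g, long side along its x, z up; origin: centre of its underside. Lies flat on the counter at the start; absent in some starts (None).
- carton1: Flat rigid kraft-cardboard sample carton, 150 x 54 x 10 mm, about 50 g, long side along its x, z up; origin: centre of its underside. Lies flat on the counter at the start; absent in some starts (None).
- carton2: Flat rigid kraft-cardboard sample carton, 150 x 54 x 10 mm, about 50 g, long side along its x, z up; origin: centre of its underside. Lies flat on the counter at the start; absent in some starts (None).
- carton3: Flat rigid kraft-cardboard sample carton, 150 x 54 x 10 mm, about 50 g, long side along its x, z up; origin: centre of its underside. Lies flat on the counter at the start; absent in some starts (None).
- dropper0: A bystander: leave it where it stands. Amber dropper bottle, 44 mm wide, 108 mm high; origin: centre of its underside.
- dropper1: A bystander: leave it where it stands. Amber dropper bottle, 52 mm wide, 108 mm high; origin: centre of its underside.
- perfume: A bystander: leave it where it stands. Square glass perfume bottle, 30 x 55 mm, 115 mm high; origin: centre of its underside.
- pot: A bystander: leave it where it stands. Small round cream pot, 62 mm wide, 48 mm high; origin: centre of its underside.
- spatula_cup: A bystander: leave it where it stands. White cup of wooden spatulas, 60 mm wide, 110 mm high; origin: centre of its underside.
- tin: A bystander: leave it where it stands. Low metal tin, 56 mm wide, 22 mm high; origin: centre of its underside.
Things that resemble listed ones, but are neither listed nor needed, are in the scene too. Leave any turquoise look-alike of the carton0 alone.

How it is judged:
By the outcome, as a careful person would: the job done as asked, in the order asked, and still so for the second after the job is handed in, with the robot touching nothing.
Of carton0, carton1, carton2, carton3 only 3 to 4 are there at a start; the rules pass over those that are not, and their reading is None.
At some moment in a run one of carton0, carton1, carton2, carton3 may be knocked a few centimetres aside while the robot is not near it.
Once in a run the grip may slacken for a moment while it holds something.
It also fails if it takes over 210 s, if anything falls off the work surface, if the arm or the gripper's body presses on something with over 40 N, if the wrist force passes 120 N, or if a joint passes its speed limit or range.

## Working session

There is one attempt and no reset: what is moved stays moved. The work goes in short steps, Python scripts to look and compute and a tool call to move; the robot and the scene stay as the last step left them, time stands still between calls to the robot, and variables do not carry over. Pictures are saved under pics/ and viewed, at most 14 in all, crops included, and the job is handed in when it is done.

Besides the shell and the picture viewer there is one more tool, called after "Request:" by a JSON object that holds its "name" and its "arguments". step_arm: Moves the arm, as the interface text tells. Its arguments: {"type":"object","properties":{"targets":{"type":"string"},"claw":{"type":"number"}},"required":["targets"]}

```bash
mkdir -p pics; ls
python3 - <<'E'
from station import sense,cams,r
import cv2,numpy as np
s=sense();print(s)
for n in ['top','side']:
    c=cams.capture(n);cv2.imwrite(f'pics/{n}0.png',c['frame']);print(n,{k:v for k,v in c.items() if k!='frame'})
E
```

```text
pics
{'time_s': 0.0, 'joints': array([ 8.90156921e+01,  2.20880520e+01,  3.78983207e-01, -2.80895797e-02,
       -6.84116181e+01, -1.48175944e+01]), 'joint_velocities': array([ 0.10182733,  0.03438284, -0.08250178, -0.01608953, -0.04724576,
       -0.03781882]), 'effort': array([ 1.06935371e-03, -3.90660238e+01,  1.87404066e+01,  4.21986803e+00,
        1.10533152e-02, -1.79914946e-04]), 'tcp_pos': array([0.1700062 , 0.60079707, 0.22148504]), 'ee_rot': array([[ 9.62159710e-01, -2.72485688e-01, -4.91981399e-04],
       [-2.72486114e-01, -9.62157427e-01, -2.09819900e-03],
       [ 9.83656409e-05,  2.15286064e-03, -9.99997678e-01]]), 'wrist_force': array([0.8976999 , 0.08768847, 0.50611189]), 'moment': array([-0.02953272,  0.0230889 , -0.02678122]), 'gripper_force': 0.0, 'gripper_width': 0.9986546033085474}
top {'vertical_fov': 57.399814605891834, 'cx': 314.40691906665705, 'cy': 233.52331751852924, 'dist_coeffs': array([-0.09041694,  0.        ,  0.        ,  0.        ,  0.        ]), 'eye': array([0.47682524, 0.04096357, 1.01700266]), 'rotation': array([[ 0.01278915, -0.99938895,  0.03252939],
       [-0.99961392, -0.01197596,  0.0250718 ],
       [-0.02466691, -0.03283748, -0.99915627]])}
side {'vertical_fov': 47.19304068981546, 'cx': 314.8471163420699, 'cy': 242.44709199546656, 'dist_coeffs': array([-0.03256561,  0.        ,  0.        ,  0.        ,  0.        ]), 'eye': array([ 0.10773676, -0.83709483,  0.66834938]), 'rotation': array([[ 0.90509739, -0.22307587,  0.36198877],
       [-0.42511627, -0.45742084,  0.78105206],
       [-0.00865267, -0.8608155 , -0.5088436 ]])}
```

View pics/top0.png

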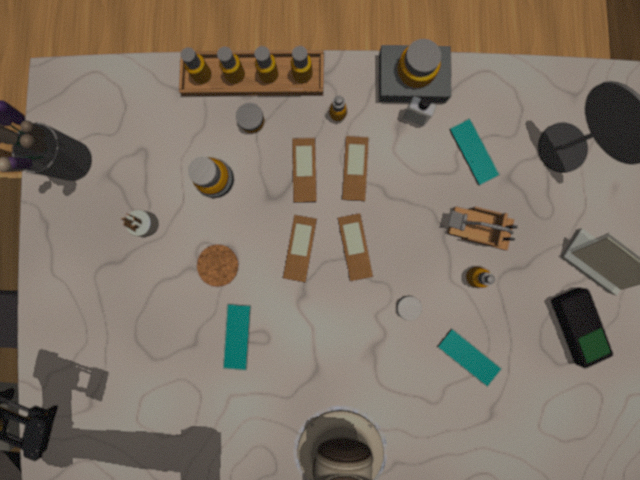

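View pics/side0.png

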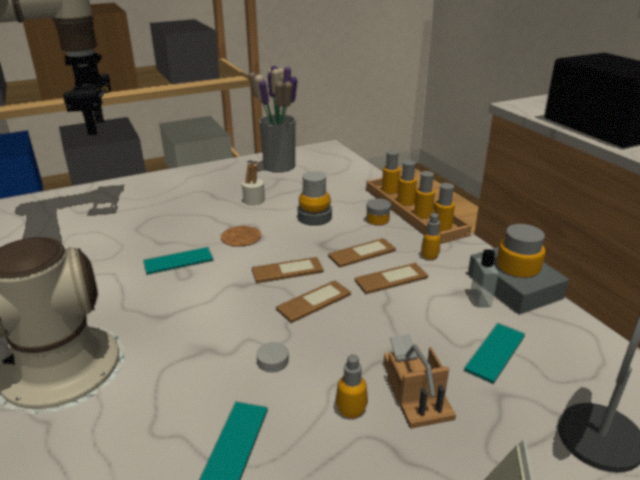

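Top view: jar (212,178), mat (217,265), four kraft cartons around (328,208), holder (480,227) with its mouth to the left (+y). I'll enlarge these.

```bash
cat > h.py <<'E'
import cv2,numpy as np
def K(c):
    f=240/np.tan(np.radians(c['vertical_fov']/2)); return np.array([[f,0,c['cx']],[0,f,c['cy']],[0,0,1.]])
def px2w(c,uv,z,eye=None,R=None):
    eye=c['eye'] if eye is None else eye; R=c['rotation'] if R is None else R
    p=cv2.undistortPoints(np.array(uv,float).reshape(-1,1,2),K(c),c['dist_coeffs'])[:,0]
    d=np.c_[p,np.ones(len(p))]@R.T
    return eye+d*((z-eye[2])/d[:,2])[:,None]
def w2px(c,P,eye=None,R=None):
    eye=c['eye'] if eye is None else eye; R=c['rotation'] if R is None else R
    return cv2.projectPoints(np.array(P,float).reshape(-1,3),cv2.Rodrigues(R.T)[0],-R.T@eye,K(c),c['dist_coeffs'])[0][:,0]
def wristcam(s,c):
    T=c['tool_from_camera'];return s['tcp_pos']+s['ee_rot']@T[:3,3], s['ee_rot']@T[:3,:3]
def cartons(c,z=.01):
    """brown (kraft) rectangles seen by the top camera, at height z"""
    f=c['frame'];hsv=cv2.cvtColor(f,cv2.COLOR_BGR2HSV)
    m=cv2.inRange(hsv,(5,90,50),(20,255,255))
    m=cv2.morphologyEx(m,cv2.MORPH_CLOSE,np.ones((5,5)))
    out=[]
    for k in cv2.findContours(m,cv2.RETR_EXTERNAL,cv2.CHAIN_APPROX_NONE)[0]:
        if cv2.contourArea(k)<250: continue
        w=px2w(c,k[:,0],z)[:,:2]
        (cx,cy),(a,b),t=cv2.minAreaRect((w*1000).astype(np.float32))
        if a<b:a,b,t=b,a,t+90
        out.append((round(cx),round(cy),round(a),round(b),round((t+90)%180-90,1),np.round(k[:,0].mean(0))))
    return out
E
python3 - <<'E'
from station import cams
from h import *
c=cams.capture('top')
for o in cartons(c):print(*o)
f=c['frame']
cv2.imwrite('pics/a.png',cv2.resize(f[130:300,180:400],None,fx=3.5,fy=3.5,interpolation=cv2.INTER_CUBIC))
cv2.imwrite('pics/b.png',cv2.resize(f[190:265,430:530],None,fx=8,fy=8,interpolation=cv2.INTER_CUBIC))
E
```

```text
177 816 87 48 -0.9 [  8. 365.]
415 -309 51 47 78.1 [478. 277.]
433 291 95 94 0.9 [217. 265.]
476 100 148 52 -9.4 [299. 248.]
480 -27 148 53 12.1 [355. 247.]
534 -318 145 82 76.8 [480. 226.]
510 816 295 59 2.3 [  9. 229.]
637 304 85 67 -30.7 [214. 178.]
658 92 148 51 0.9 [304. 170.]
663 -26 148 52 -2.9 [355. 168.]
953 75 1644 315 90.0 [306.  40.]
```

View pics/a.png

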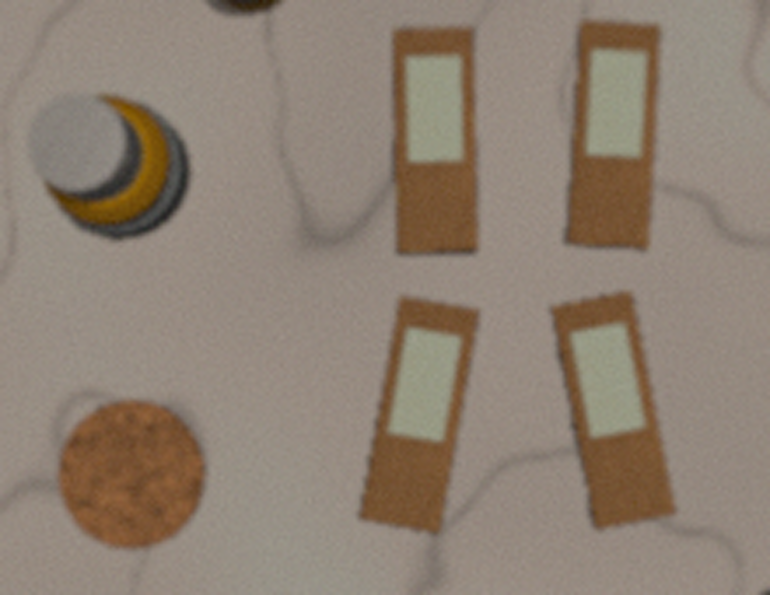

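View pics/b.png

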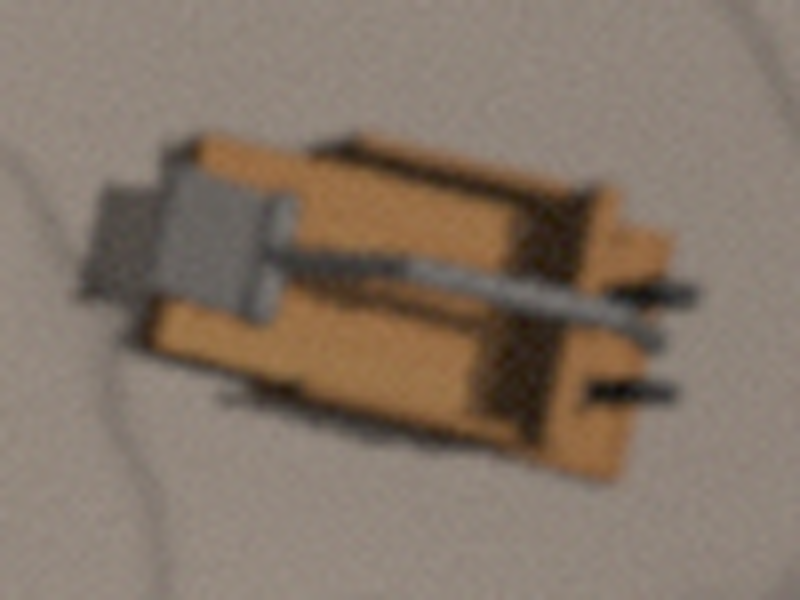

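The crops show the lid top at full-frame px (203.4,171.7), mat centre (217.7,265.4), and the holder's deck mouth corners and stop corners. Now positions and the first moves.

```bash
cat >> h.py <<'E'
def rel(s,target):
    """shift in cm along the tool's axes from the measured pose"""
    return np.round(s['ee_rot'].T@(np.array(target)-s['tcp_pos'])*100,2)
def yaw(s): return np.degrees(np.arctan2(s['ee_rot'][1,0],s['ee_rot'][0,0]))
def fullb(p): return (np.array(p)+.5)/8-.5+[430,190]
def fitholder(c,obs,eye=None,R=None):
    """obs: list of (local xyz, px); -> x,y,yaw deg"""
    from scipy.optimize import least_squares
    L=np.array([o[0] for o in obs]);U=np.array([o[1] for o in obs])
    def g(p):
        cc,ss=np.cos(p[2]),np.sin(p[2])
        W=L@np.array([[cc,-ss,0],[ss,cc,0],[0,0,1]]).T+[p[0],p[1],0]
        return (w2px(c,W,eye,R)-U).ravel()
    q=least_squares(g,[.53,-.32,-1.8]);return q.x[:2],np.degrees(q.x[2]),np.round(q.fun.reshape(-1,2),1)
E
python3 - <<'E'
from station import cams,sense
from h import *
c=cams.capture('top');s=sense()
lid=px2w(c,[[203.4,171.7]],.119)[0];mat=px2w(c,[[217.7,265.4]],.004)[0];print(lid,mat)
ped=px2w(c,[[180+122/3.5,130+170/3.5]],.03)[0];print('ped~',ped)
b=[((-.045,-.032,.025),fullb((200,138))),((-.045,.032,.025),fullb((150,345))),
 ((.0525,-.037,.07),fullb((612,185))),((.0525,.037,.07),fullb((545,460)))]
print(fitholder(c,b))
print(fitholder(c,b[:2]+[((.0525+.016,-.037,.07),fullb((675,235))),((.0525+.016,.037,.07),fullb((615,480)))]))
print('to above lid',rel(s,[lid[0],lid[1],.2215]),yaw(s))
E
```

```text
[0.63249544 0.29710781 0.119     ] [0.4327517  0.29094653 0.004     ]
ped~ [0.63211326 0.29534328 0.03      ]
(array([ 0.53366266, -0.29082376]), np.float64(-105.30727243405099), array([[ -5.7,  25.9],
       [  7.9, -27. ],
       [ -9.4,  33.8],
       [  7.6, -33.2]]))
(array([ 0.53160776, -0.29260372]), np.float64(-107.85864156021664), array([[ -5.3,  25.8],
       [  9.5, -26.8],
       [-10.7,  31.7],
       [  6.9, -31.1]]))
to above lid [52.77 16.65  0.07] -15.805195325701252
```

Request:
{"name": "step_arm", "arguments": {"targets": "3.77 1.19 0 0;3.77 1.19 0 0;3.77 1.19 0 0;3.77 1.19 0 0;3.77 1.19 0 0;3.77 1.19 0 0;3.77 1.19 0 0;3.77 1.19 0 0;3.77 1.19 0 0;3.77 1.19 0 0;3.77 1.19 0 0;3.77 1.19 0 0", "claw": 8.7}}

```text
time_s: 1.2
tcp_pos: [0.5679, 0.3394, 0.2224]
ee_rot: [[0.962, -0.272, -0.0], [-0.272, -0.962, -0.0], [-0.0, 0.0, -1.0]]
wrist_force: [-0.2, 1.1, 0.1]
gripper_width: 0.999
gripper_force: 0.0
```

Request:
{"name": "step_arm", "arguments": {"targets": "3.77 1.19 0 0;3.77 1.19 0 0;0 0 0 7.1;0 0 0 7.1;0 0 0 7.1;0 0 0 7.1;0 0 0 7.1;0 0 0 7.1;0 0 0 7.1;0 0 0 7.1;0 0 0 7.1;0 0 0 7.1"}}

```text
time_s: 2.2
tcp_pos: [0.6325, 0.2973, 0.2221]
ee_rot: [[0.05, -0.999, -0.001], [-0.999, -0.05, -0.0], [0.0, 0.001, -1.0]]
wrist_force: [0.1, 0.0, 0.2]
gripper_width: 0.999
gripper_force: 0.0
```

Request:
{"name": "step_arm", "arguments": {"targets": "0 0 0 7.1;0 0 0 7.1;0 0 0 7.1;0 0 0 7.1;0 0 0 7.1;0 0 0 7.1;0 0 0 7.1;0 0 0 7.1;0 0 0 7.1;0 0 0 7.1;0 0 0 7.1;0 0 0 0"}}

```text
time_s: 3.2
tcp_pos: [0.6325, 0.2973, 0.2221]
ee_rot: [[-0.966, -0.258, -0.001], [-0.258, 0.966, -0.0], [0.001, -0.0, -1.0]]
wrist_force: [-1.1, -0.0, 0.1]
gripper_width: 0.999
gripper_force: 0.0
```

Run:
```python
from station import cams,sense
from h import *
s=sense();print(s['joints'],s['tcp_pos'],yaw(s));c=cams.capture('wrist')
cv2.imwrite('pics/w1.png',c['frame']);e,R=wristcam(s,c);print(c['tool_from_camera'])
print(w2px(c,[[.6325,.2971,.119]],e,R))
```

```text
[ 3.83868674e+01  2.94193386e+01  1.23133535e+01 -1.06779897e-02
 -7.29382853e+01 -1.13408454e+02] [0.63249722 0.29727555 0.22209637] -165.02472677151772
[[ 3.95052925e-04 -9.57368506e-01 -2.88869154e-01  7.97352946e-02]
 [ 9.99999888e-01  3.02917863e-04  3.63655507e-04  1.07584792e-03]
 [-2.60648703e-04 -2.88869265e-01  9.57368518e-01 -1.61391917e-01]
 [ 0.00000000e+00  0.00000000e+00  0.00000000e+00  1.00000000e+00]]
[[316.17198477 233.32466885]]
```

View pics/w1.png

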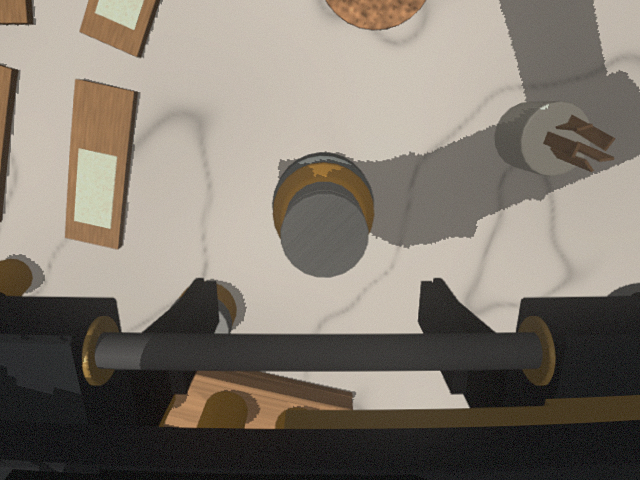

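Wrist view: lid top centred at (324.5,231), fingers left and right at 218 and 420, cup at (553,140) clear.

Run:
```python
from station import cams,sense
from h import *
s=sense();c=cams.capture('wrist');e,R=wristcam(s,c);print(c['cx'],c['cy'])
p=px2w(c,[[324.5,230.5],[280,231],[369,231]],.119,e,R);print(p,rel(s,p[0]))
print(w2px(c,[s['tcp_pos']+s['ee_rot']@[0,y,0] for y in(-.0435,0,.0435)],e,R))
```

```text
318.1731149165636 233.37085653523263
[[0.62923284 0.30198052 0.119     ]
 [0.63735705 0.27352713 0.119     ]
 [0.62176815 0.33063836 0.119     ]] [ 0.19  0.54 10.32]
[[214.42210985 302.37510186]
 [315.48949324 302.69871602]
 [416.60457776 302.45364364]]
```

Request:
{"name": "step_arm", "arguments": {"targets": "0.1 0.25 2 0;0 0 0 7.1;0 0 0 7.1;0 0 0 7.1;0 0 0 7.1;0 0 0 7.1;0 0 0 7.1;0 0 0 7.1;0 0 0 7.1;0 0 3 0;0 0 3 0;0 0 2 0"}}

```text
time_s: 4.3
tcp_pos: [0.6299, 0.299, 0.1199]
ee_rot: [[-0.748, 0.663, -0.003], [0.663, 0.748, -0.001], [0.001, -0.003, -1.0]]
wrist_force: [0.1, 0.4, -0.5]
gripper_width: 1.002
gripper_force: 0.0
```

Request:
{"name": "step_arm", "arguments": {"targets": "0 0 1.5 0;0 0 1 0;0 0 0.5 0;0 0 0 0"}}

```text
time_s: 4.63
tcp_pos: [0.6307, 0.2993, 0.0915]
ee_rot: [[-0.747, 0.664, -0.001], [0.664, 0.747, -0.001], [0.0, -0.002, -1.0]]
wrist_force: [0.2, 0.2, 0.3]
gripper_width: 1.001
gripper_force: 0.0
```

Request:
{"name": "step_arm", "arguments": {"targets": "0 0 0 0;0 0 0 0;0 0 0 0;0 0 0 0;0 0 0 0;0 0 0 0", "claw": 5.5}}

```text
time_s: 5.13
tcp_pos: [0.633, 0.3013, 0.0941]
ee_rot: [[-0.747, 0.665, 0.006], [0.665, 0.747, 0.004], [-0.002, 0.007, -1.0]]
wrist_force: [2.9, 3.3, 0.8]
gripper_width: 0.689
gripper_force: 30.0
```

Request:
{"name": "step_arm", "arguments": {"targets": "0 0.3 0 0;0 0 0 0;0 0 -0.016 -7.1;0 0 -0.016 -7.1;0 0 -0.016 -7.1;0 0 -0.016 -7.1;0 0 -0.016 -7.1;0 0 -0.016 -7.1;0 0 -0.016 -7.1;0 0 -0.016 -7.1;0 0 -0.016 -7.1;0 0 -0.016 -7.1"}}

```text
time_s: 6.13
tcp_pos: [0.633, 0.3011, 0.0943]
ee_rot: [[-0.869, -0.494, -0.001], [-0.494, 0.869, -0.001], [0.001, -0.001, -1.0]]
wrist_force: [1.2, 0.2, 0.8]
gripper_width: 0.691
gripper_force: 30.0
```

Run:
```python
from station import cams,sense
from h import *
s=sense();print(s['joints'],s['tcp_pos'],yaw(s),s['wrist_force'],s['moment'],s['ee_rot'],s['gripper_width'])
```

```text
[ 3.86331529e+01  3.50471063e+01  3.22565983e+00  3.12303039e-02
 -5.82489128e+01 -9.90181402e+01] [0.63297063 0.3011442  0.09428059] -150.36855786676077 [1.2390669  0.19731095 0.78777755] [ 0.0152813  -0.51624167 -0.0190757 ] [[-8.69223174e-01 -4.94419484e-01 -6.69835324e-04]
 [-4.94418622e-01  8.69223189e-01 -1.12870292e-03]
 [ 1.14028911e-03 -6.49915674e-04 -9.99999139e-01]] 0.6906824972507025
```

Request:
{"name": "step_arm", "arguments": {"targets": "0 0 -0.016 -7.1;0 0 -0.016 -7.1;0 0 -0.016 -7.1;0 0 -0.016 -7.1;0 0 -0.016 -7.1;0 0 -0.016 -7.1;0 0 -0.016 -7.1;0 0 -0.016 -7.1;0 0 -0.016 -7.1;0 0 -0.016 -7.1;0 0 -0.016 -7.1;0 0 -0.016 -7.1"}}

```text
time_s: 7.13
tcp_pos: [0.6338, 0.3011, 0.0963]
ee_rot: [[0.42, -0.908, 0.001], [-0.908, -0.42, -0.001], [0.001, -0.0, -1.0]]
wrist_force: [2.6, -0.2, 1.4]
gripper_width: 0.686
gripper_force: 30.0
```

Request:
{"name": "step_arm", "arguments": {"targets": "0 0 -0.016 -7.1;0 0 -0.016 -7.1;0 0 -0.016 -7.1;0 0 -0.016 -7.1;0 0 -0.016 -7.1;0 0 -0.016 -7.1;0 0 -0.016 -7.1;0 0 -0.016 -7.1;0 0 -0.016 -7.1;0 0 -0.016 -7.1;0 0 -0.016 -7.1;0 0 -0.016 -7.1"}}

```text
time_s: 8.13
tcp_pos: [0.6338, 0.3016, 0.0982]
ee_rot: [[0.939, 0.343, 0.001], [0.343, -0.939, 0.0], [0.001, 0.0, -1.0]]
wrist_force: [2.3, 0.9, 0.5]
gripper_width: 0.686
gripper_force: 30.0
```

Request:
{"name": "step_arm", "arguments": {"targets": "0 0 -0.016 -7.1;0 0 -0.016 -7.1;0 0 -0.016 -7.1;0 0 -0.016 -7.1;0 0 -0.016 -7.1;0 0 -0.016 -7.1;0 0 -0.016 -7.1;0 0 -0.016 -7.1;0 0 -0.016 -7.1;0 0 -0.016 -7.1;0 0 -0.016 -7.1;0 0 0 0"}}

```text
time_s: 9.13
tcp_pos: [0.6334, 0.3019, 0.0999]
ee_rot: [[-0.138, 0.99, 0.001], [0.99, 0.138, 0.0], [0.0, 0.001, -1.0]]
wrist_force: [2.4, 1.4, -0.1]
gripper_width: 0.687
gripper_force: 30.0
```

Run:
```python
from station import cams,sense
from h import *
s=sense();print(s['joints'],s['tcp_pos'],yaw(s),s['wrist_force'],s['moment'],s['gripper_width'])
```

```text
[ 3.86509252e+01  3.47651818e+01  3.58823288e+00  1.14885382e-02
 -5.87760648e+01  1.49265857e+02] [0.63344435 0.30190868 0.09986992] 97.9227396535485 [ 2.40043349  1.3709373  -0.08990322] [ 0.41767787 -0.75386113 -0.03690366] 0.68696149716031
```

Request:
{"name": "step_arm", "arguments": {"targets": "0 0 0 0;0 0 0 0;0 0 0 0;0.1 0.15 0 7.1;0 0 0 7.1;0 0 0 7.1;0 0 0 7.1;0 0 0 7.1;0 0 0 7.1;0 0 0 7.1;0 0 0 7.1;0 0 0 7.1", "claw": 8}}

```text
time_s: 10.13
tcp_pos: [0.6335, 0.3023, 0.0991]
ee_rot: [[0.834, 0.551, -0.002], [0.551, -0.834, -0.001], [-0.003, -0.0, -1.0]]
wrist_force: [0.3, 1.2, 0.5]
gripper_width: 0.918
gripper_force: 0.0
```

Request:
{"name": "step_arm", "arguments": {"targets": "0 0 0 7.1;0 0 0 7.1;0 0 0 7.1;0 0 0 7.1;0 0 0 7.1;0 0 0 7.1;0 0 0 7.1;0 0 0 7.1;0 0 0 7.1;0 0 0 7.1;0 0 0 7.1;0 0 0 7.1"}}

```text
time_s: 11.13
tcp_pos: [0.6335, 0.3023, 0.0991]
ee_rot: [[0.619, -0.785, -0.002], [-0.785, -0.619, -0.001], [-0.0, 0.003, -1.0]]
wrist_force: [-0.1, 0.2, 0.3]
gripper_width: 0.916
gripper_force: 0.0
```

Request:
{"name": "step_arm", "arguments": {"targets": "0 0 0 7.1;0 0 0 7.1;0 0 0 7.1;0 0 0 7.1;0 0 0 7.1;0 0 0 7.1;0 0 0 7.1;0 0 0 7.1;0 0 0 7.1;0 0 0 7.1;0 0 0 7.1;0 0 0 7.1"}}

```text
time_s: 12.13
tcp_pos: [0.6335, 0.3023, 0.0991]
ee_rot: [[-0.731, -0.683, -0.002], [-0.683, 0.731, -0.001], [0.003, 0.0, -1.0]]
wrist_force: [0.6, 0.4, -0.7]
gripper_width: 0.92
gripper_force: 0.0
```

Request:
{"name": "step_arm", "arguments": {"targets": "0 0 0 7.1;0 0 0 7.1;0 0 0 7.1;0 0 0 7.1;0 0 0 7.1;0 0 0 7.1;0 0 0 7.1;0 0 0 7.1;0 0 0 7.1;0 0 0 7.1;0 0 0 7.1;0 0 0 7.1"}}

```text
time_s: 13.13
tcp_pos: [0.6336, 0.3023, 0.0991]
ee_rot: [[-0.741, 0.671, -0.002], [0.671, 0.741, -0.001], [0.001, -0.002, -1.0]]
wrist_force: [-0.5, 0.0, -0.7]
gripper_width: 0.917
gripper_force: 0.0
```

Request:
{"name": "step_arm", "arguments": {"targets": "0 0 0 0;0 0 0 0;0 0 0 0;0 0 0 0;0 0 0 0", "claw": 5.5}}

```text
time_s: 13.55
tcp_pos: [0.6342, 0.3028, 0.0997]
ee_rot: [[-0.747, 0.665, -0.0], [0.665, 0.747, -0.0], [0.0, -0.001, -1.0]]
wrist_force: [0.0, -1.5, -0.2]
gripper_width: 0.685
gripper_force: 30.0
```

Run:
```python
from station import cams,sense
from h import *
s=sense();print(s['joints'],s['tcp_pos'],yaw(s),s['wrist_force'],s['moment'],s['gripper_width'])
```

```text
[ 3.86642727e+01  3.49084951e+01  3.83200607e+00 -2.79661092e-03
 -5.89581945e+01 -1.70312617e+02] [0.63418004 0.30278488 0.09966171] 138.35021050216184 [ 0.04880091 -1.52086104 -0.2328931 ] [-0.04434162 -0.13853566 -0.00535261] 0.684714426092368
```

Request:
{"name": "step_arm", "arguments": {"targets": "0 0 -0.016 -7.1;0 0 -0.016 -7.1;0 0 -0.016 -7.1;0 0 -0.016 -7.1;0 0 -0.016 -7.1;0 0 -0.016 -7.1;0 0 -0.016 -7.1;0 0 -0.016 -7.1;0 0 -0.016 -7.1;0 0 -0.016 -7.1;0 0 -0.016 -7.1;0 0 -0.016 -7.1"}}

```text
time_s: 14.55
tcp_pos: [0.634, 0.3022, 0.1015]
ee_rot: [[-0.721, -0.693, -0.001], [-0.693, 0.721, -0.001], [0.002, -0.0, -1.0]]
wrist_force: [-0.4, -0.4, -0.3]
gripper_width: 0.685
gripper_force: 30.0
```

Request:
{"name": "step_arm", "arguments": {"targets": "0 0 -0.016 -7.1;0 0 -0.016 -7.1;0 0 -0.016 -7.1;0 0 -0.016 -7.1;0 0 -0.016 -7.1;0 0 -0.016 -7.1;0 0 -0.016 -7.1;0 0 -0.016 -7.1;0 0 -0.016 -7.1;0 0 -0.016 -7.1;0 0 -0.016 -7.1;0 0 -0.016 -7.1"}}

```text
time_s: 15.55
tcp_pos: [0.6342, 0.3021, 0.1034]
ee_rot: [[0.63, -0.776, -0.001], [-0.776, -0.63, -0.001], [0.001, 0.002, -1.0]]
wrist_force: [1.1, -1.6, -0.4]
gripper_width: 0.686
gripper_force: 30.0
```

Request:
{"name": "step_arm", "arguments": {"targets": "0 0 -0.016 -7.1;0 0 -0.016 -7.1;0 0 -0.016 -7.1;0 0 -0.016 -7.1;0 0 -0.016 -7.1;0 0 -0.016 -7.1;0 0 -0.016 -7.1;0 0 -0.016 -7.1;0 0 -0.016 -7.1;0 0 -0.016 -7.1;0 0 -0.016 -7.1;0 0 -0.016 -7.1"}}

```text
time_s: 16.55
tcp_pos: [0.6344, 0.3025, 0.1054]
ee_rot: [[0.826, 0.563, -0.0], [0.563, -0.826, -0.001], [-0.001, 0.0, -1.0]]
wrist_force: [0.3, -1.6, 0.1]
gripper_width: 0.684
gripper_force: 30.0
```

Request:
{"name": "step_arm", "arguments": {"targets": "0 0 -0.016 -7.1;0 0 -0.016 -7.1;0 0 -0.016 -7.1;0 0 -0.016 -7.1;0 0 -0.016 -7.1;0 0 -0.016 -7.1;0 0 -0.016 -7.1;0 0 -0.016 -7.1;0 0 -0.016 -7.1;0 0 -0.016 -7.1;0 0 -0.016 -7.1;0 0 0 0"}}

```text
time_s: 17.55
tcp_pos: [0.6342, 0.3029, 0.1071]
ee_rot: [[-0.377, 0.926, -0.0], [0.926, 0.377, -0.0], [-0.0, -0.0, -1.0]]
wrist_force: [0.1, 0.4, -0.8]
gripper_width: 0.684
gripper_force: 30.0
```

Run:
```python
from station import cams,sense
from h import *
s=sense();print(s['joints'],s['tcp_pos'],yaw(s),s['wrist_force'],s['moment'],s['gripper_width'])
```

```text
[ 3.86677672e+01  3.45250882e+01  4.28413100e+00 -7.96541657e-03
 -5.97831396e+01  1.63487578e+02] [0.6342081  0.30289153 0.10709322] 112.15133485855036 [ 0.06987235  0.42047401 -0.84895758] [-0.02539532 -0.20341372  0.01205722] 0.6835644136957539
```

Request:
{"name": "step_arm", "arguments": {"targets": "0 0 0 0;0 0 0 0;0 0 0 0;0 0 0 7.1;0 0 0 7.1;0 0 0 7.1;0 0 0 7.1;0 0 0 7.1;0 0 0 7.1;0 0 0 7.1;0 0 0 7.1;0 0 0 7.1", "claw": 8}}

```text
time_s: 18.55
tcp_pos: [0.6344, 0.303, 0.1074]
ee_rot: [[0.673, 0.739, 0.0], [0.739, -0.673, 0.0], [0.0, 0.0, -1.0]]
wrist_force: [0.7, -0.4, 0.1]
gripper_width: 0.917
gripper_force: 0.0
```

Request:
{"name": "step_arm", "arguments": {"targets": "0 0 0 7.1;0 0 0 7.1;0 0 0 7.1;0 0 0 7.1;0 0 0 7.1;0 0 0 7.1;0 0 0 0"}}

```text
time_s: 19.13
tcp_pos: [0.6344, 0.3029, 0.1073]
ee_rot: [[0.996, 0.093, 0.0], [0.093, -0.996, 0.0], [0.0, -0.0, -1.0]]
wrist_force: [-0.6, 0.5, 0.4]
gripper_width: 0.916
gripper_force: 0.0
```

Request:
{"name": "step_arm", "arguments": {"targets": "0 0 0 0;0 0 0 0;0 0 0 0;0 0 0 0;0 0 0 0", "claw": 5.5}}

```text
time_s: 19.55
tcp_pos: [0.6343, 0.3028, 0.1073]
ee_rot: [[0.995, 0.096, -0.0], [0.096, -0.995, -0.0], [-0.0, 0.0, -1.0]]
wrist_force: [1.1, -1.0, 0.3]
gripper_width: 0.683
gripper_force: 30.0
```

Request:
{"name": "step_arm", "arguments": {"targets": "0 0 -0.016 -7.1;0 0 -0.016 -7.1;0 0 -0.016 -7.1;0 0 -0.016 -7.1;0 0 -0.016 -7.1;0 0 -0.016 -7.1;0 0 -0.016 -7.1;0 0 -0.016 -7.1;0 0 -0.016 -7.1;0 0 -0.016 -7.1;0 0 -0.016 -7.1;0 0 -0.016 -7.1"}}

```text
time_s: 20.55
tcp_pos: [0.6341, 0.3025, 0.1092]
ee_rot: [[-0.019, 1.0, -0.001], [1.0, 0.019, -0.001], [-0.001, -0.001, -1.0]]
wrist_force: [-0.2, -0.5, 0.2]
gripper_width: 0.684
gripper_force: 30.0
```

Request:
{"name": "step_arm", "arguments": {"targets": "0 0 -0.016 -7.1;0 0 -0.016 -7.1;0 0 -0.1 0;0 0 -0.2 0;0 0 -0.2 0;0 0 0 0"}}

```text
time_s: 21.05
tcp_pos: [0.6343, 0.3026, 0.1148]
ee_rot: [[-0.255, 0.967, -0.0], [0.967, 0.255, -0.001], [-0.0, -0.0, -1.0]]
wrist_force: [-0.1, -1.5, -0.2]
gripper_width: 0.68
gripper_force: 30.0
```

Run:
```python
from station import cams,sense
from h import *
s=sense();print(s['joints'],s['tcp_pos'],yaw(s),s['wrist_force'],s['moment'],s['gripper_width'])
```

```text
[ 3.86541823e+01  3.41372340e+01  4.75323382e+00  1.41832118e-02
 -6.06509634e+01  1.56139532e+02] [0.63430601 0.30263022 0.11477733] 104.80067610341194 [-0.08239748 -1.50109311 -0.18997156] [-0.56489991 -0.10218381 -0.00887011] 0.6802215254930625
```

Request:
{"name": "step_arm", "arguments": {"targets": "0 0 -1.5 0;0 0 -1.5 0;0 0 -1.5 0;0.5 -2.15 -0.2 0;0.5 -2.15 0 0;0.5 -2.15 0 0;0.5 -2.15 0 0;0.5 -2.15 0 0;0.5 -2.15 0 0;0.5 -2.15 0 0;0.5 -2.2 0 0;0.5 -2.2 0 0"}}

```text
time_s: 22.05
tcp_pos: [0.4339, 0.2967, 0.1619]
ee_rot: [[-0.256, 0.967, 0.001], [0.967, 0.256, 0.001], [0.001, 0.001, -1.0]]
wrist_force: [0.0, -0.0, -1.0]
gripper_width: 0.684
gripper_force: 30.0
```

Request:
{"name": "step_arm", "arguments": {"targets": "0 0 2 0;0 0 2 0;0 0 2 0;0 0 2 0;0 0 2 0;0 0 2 0;0 0 0 0"}}

```text
time_s: 22.63
tcp_pos: [0.433, 0.2948, 0.0383]
ee_rot: [[-0.255, 0.967, -0.005], [0.967, 0.255, -0.005], [-0.003, -0.006, -1.0]]
wrist_force: [-0.4, -0.6, -2.2]
gripper_width: 0.681
gripper_force: 30.0
```

Run:
```python
from station import cams,sense
from h import *
s=sense();print(s['joints'],s['tcp_pos'],yaw(s),s['wrist_force'],s['moment'],s['gripper_width'])
c=cams.capture('side');f=c['frame'];p=w2px(c,s['tcp_pos'])[0].astype(int);print(p)
a=cv2.resize(f[p[1]-75:p[1]+75,p[0]-100:p[0]+100],None,fx=4,fy=4)
cv2.imwrite('pics/s1.png',a)
```

```text
[ 5.19760116e+01  2.47737633e+01 -2.63975026e+01 -8.44158746e-02
 -3.92098612e+01  1.42880768e+02] [0.43301183 0.29479626 0.03831708] 104.79174434520834 [-0.3561245  -0.61866426 -2.15073161] [-0.13671808 -0.09601252  0.00508036] 0.680653053106116
[239 222]
```

View pics/s1.png

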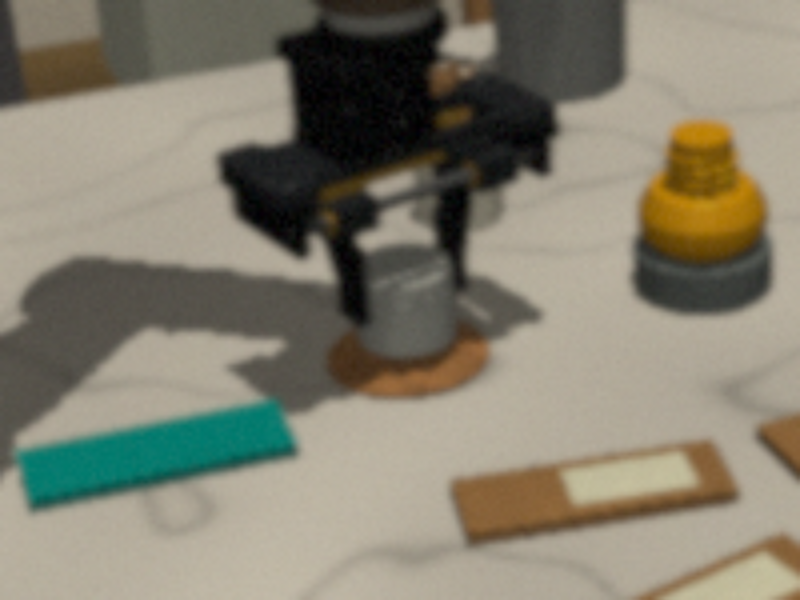

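The lid hangs upright over the mat; the jar stands open. Lowering.

Request:
{"name": "step_arm", "arguments": {"targets": "0 0 0.6 0;0 0 0.3 0;0 0 0.2 0;0 0 0.1 0;0 0 0.1 0;0 0 0 0"}}

```text
time_s: 23.18
tcp_pos: [0.435, 0.2965, 0.0288]
ee_rot: [[-0.257, 0.966, 0.0], [0.966, 0.257, 0.0], [0.0, 0.001, -1.0]]
wrist_force: [0.4, -0.4, -0.7]
gripper_width: 0.683
gripper_force: 30.0
```

Request:
{"name": "step_arm", "arguments": {"targets": "0 0 0.1 0;0 0 0.1 0;0 0 0.1 0;0 0 0 0"}}

```text
time_s: 23.52
tcp_pos: [0.435, 0.2966, 0.0259]
ee_rot: [[-0.257, 0.966, 0.0], [0.966, 0.257, 0.0], [-0.0, 0.0, -1.0]]
wrist_force: [-0.7, -0.9, 2.8]
gripper_width: 0.679
gripper_force: 30.0
```

Request:
{"name": "step_arm", "arguments": {"targets": "0 0 0 0;0 0 0 0;0 0 0 0;0 0 -1 0;0 0 -3 0;0 0 -4 0;0 0 -4 0;0 0 -4 0;0 0 0 7;0 0 0 7;0 0 0 7;0 0 0 7", "claw": 8.7}}

```text
time_s: 24.52
tcp_pos: [0.4348, 0.2963, 0.1867]
ee_rot: [[0.233, 0.973, 0.001], [0.973, -0.233, 0.001], [0.001, 0.001, -1.0]]
wrist_force: [0.8, 0.6, 0.2]
gripper_width: 1.001
gripper_force: 0.0
```

Request:
{"name": "step_arm", "arguments": {"targets": "0 0 0 7;0 0 0 7;0 0 0 7;0 0 0 7;0 0 0 7;0 0 0 7;0 0 0 7;0 0 0 7;0 0 0 7;0 0 0 7;0 0 0 7;0 0 0 0"}}

```text
time_s: 25.52
tcp_pos: [0.4348, 0.2963, 0.1862]
ee_rot: [[1.0, -0.004, 0.0], [-0.004, -1.0, 0.0], [0.0, -0.0, -1.0]]
wrist_force: [-0.4, -1.0, -0.0]
gripper_width: 0.997
gripper_force: 0.0
```

Request:
{"name": "step_arm", "arguments": {"targets": "0 3.6 -0.5 0;0 4 -0.8 0;0 4 -0.8 0;0 4 -0.8 0;0 4 -0.8 0;0 4 -0.8 0;0 4 -0.8 0;0 4 -0.8 0;0 4 -0.8 0;0 4 -0.8 0;0 4 0 0;0 4 0 0"}}

```text
time_s: 26.52
tcp_pos: [0.4337, -0.1816, 0.264]
ee_rot: [[1.0, 0.002, 0.003], [0.002, -1.0, -0.0], [0.003, 0.0, -1.0]]
wrist_force: [0.5, 0.8, 0.2]
gripper_width: 1.001
gripper_force: 0.0
```

Request:
{"name": "step_arm", "arguments": {"targets": "0 4 0 0;0 4 0 0;0 4 0 0;0 0 0 0;0 0 0 0"}}

```text
time_s: 26.93
tcp_pos: [0.433, -0.3014, 0.2622]
ee_rot: [[1.0, -0.003, -0.001], [-0.003, -1.0, 0.0], [-0.001, -0.0, -1.0]]
wrist_force: [-0.0, 0.2, 0.0]
gripper_width: 0.999
gripper_force: 0.0
```

Run:
```python
from station import cams,sense
from h import *
s=sense();print(s['joints'],s['tcp_pos'],yaw(s));c=cams.capture('wrist')
cv2.imwrite('pics/w2.png',c['frame']);e,R=wristcam(s,c)
np.savez('w2.npz',e=e,R=R)
c=cams.capture('top')
for o in cartons(c):print(*o)
b=[((-.045,.032,.025),fullb((200,138))),((-.045,-.032,.025),fullb((150,345))),
 ((.0525,.037,.07),fullb((612,185))),((.0525,-.037,.07),fullb((545,460)))]
print(fitholder(c,b))
```

```text
[-1.72110595e+01  1.09809839e+01 -9.34516047e+00 -5.63443542e-03
 -6.97316657e+01  1.07027208e+02] [ 0.43303295 -0.30139918  0.2621624 ] -0.18579549680199953
177 816 87 48 -0.9 [  8. 365.]
434 290 93 92 0.8 [218. 265.]
451 -537 141 30 -17.3 [572. 262.]
476 100 147 52 -9.4 [299. 248.]
480 -27 148 53 11.9 [355. 247.]
510 816 295 59 2.3 [  9. 229.]
642 312 86 85 -88.6 [210. 176.]
658 92 148 51 0.9 [304. 170.]
663 -26 148 52 -3.0 [355. 168.]
953 75 1644 315 90.0 [307.  41.]
(array([ 0.53324063, -0.29061582]), np.float64(-103.64721362925869), array([[ 1. , -0.5],
       [ 0.7,  0.8],
       [-1.1,  0.6],
       [-0.5, -0.9]]))
```

View pics/w2.png

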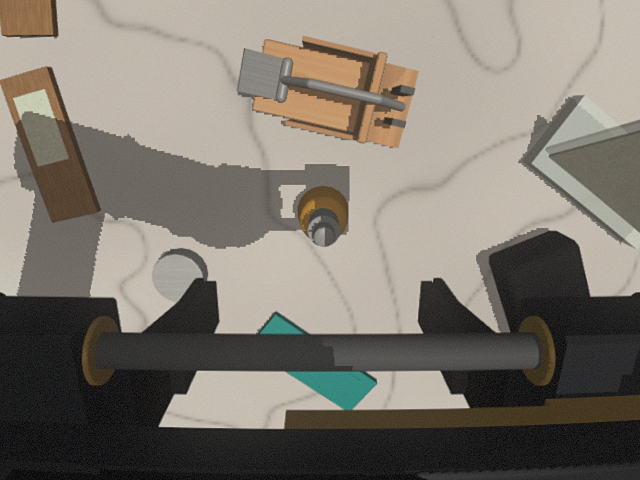

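Wrist view: holder mouth at left (265,40)–(253,109), stop near (370,95), dropper1 (323,215), tin (180,275). Enlarging the holder.

Run:
```python
import cv2
f=cv2.imread('pics/w2.png');cv2.imwrite('pics/w2c.png',cv2.resize(f[25:165,230:430],None,fx=4,fy=4,interpolation=cv2.INTER_CUBIC))
```

```text
(no output)
```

View pics/w2c.png

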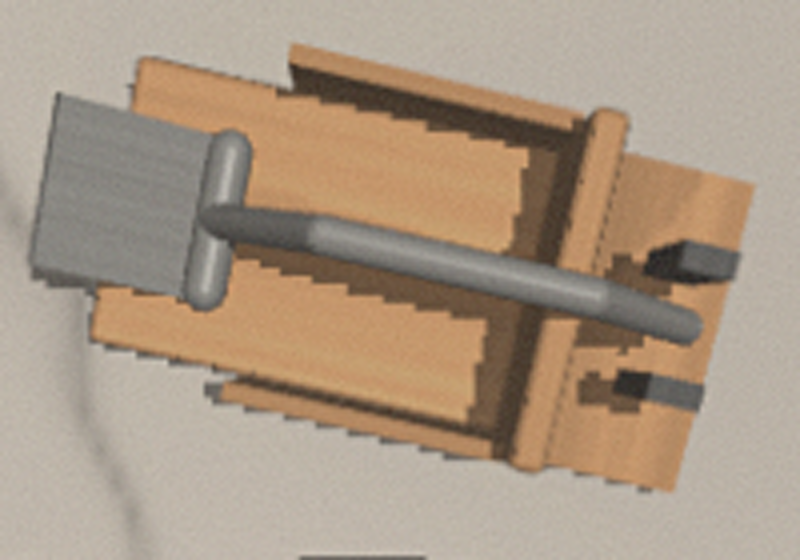

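Run:
```python
from station import cams,sense
from h import *
z=np.load('w2.npz');c=cams.capture('wrist')
g=lambda p:(np.array(p)+.5)/4-.5+[230,25]
b=[((-.045,.032,.025),g((140,58))),((-.045,-.032,.025),g((92,338))),((.0525,.037,.07),g((592,108))),((.0525,-.037,.07),g((512,468))),
((-.058,.018,.045),g((57,93))),((-.058,-.018,.045),g((32,272)))]
print(fitholder(c,b,z['e'],z['R']));print(fitholder(c,b[:4],z['e'],z['R']))
```

```text
(array([ 0.531948  , -0.29003858]), np.float64(-102.39544916662116), array([[-0. , -0.6],
       [-0.5,  1.5],
       [ 1.6, -1. ],
       [-0.1,  0.7],
       [-0.2,  0.7],
       [-0.9, -1.1]]))
(array([ 0.53204144, -0.28981018]), np.float64(-102.4972768027934), array([[-0.2, -0.8],
       [-0.8,  1.3],
       [ 1.4, -1. ],
       [-0.5,  0.7]]))
```

Request:
{"name": "step_arm", "arguments": {"targets": "0 -3.8 0 0;0 -3.8 0 0;0 -3.8 0 0;0 -3.8 0 0;0 -3.8 0 0;0 -3.8 0 0;-0.3 -3.8 0 0;0 -0.1 3 -6;0 0 3 -6;0 0 3 0;0 0 3 0;0 0 0 0"}}

```text
time_s: 28.08
tcp_pos: [0.4266, -0.032, 0.1382]
ee_rot: [[0.978, 0.209, -0.011], [0.209, -0.978, -0.002], [-0.011, -0.001, -1.0]]
wrist_force: [-2.0, 0.2, -0.8]
gripper_width: 0.997
gripper_force: 0.0
```

Run:
```python
from station import cams,sense
from h import *
s=sense();print(s['joints'],s['tcp_pos'],yaw(s));c=cams.capture('wrist')
cv2.imwrite('pics/w3.png',c['frame']);e,R=wristcam(s,c)
f=c['frame'];hsv=cv2.cvtColor(f,cv2.COLOR_BGR2HSV)
m=cv2.inRange(hsv,(5,90,50),(20,255,255));m[330:]=0
m=cv2.morphologyEx(m,cv2.MORPH_CLOSE,np.ones((15,15)))
for k in cv2.findContours(m,cv2.RETR_EXTERNAL,cv2.CHAIN_APPROX_NONE)[0]:
    if cv2.contourArea(k)>3000:
        w=px2w(c,k[:,0],.01,e,R)[:,:2]*1000;r=cv2.minAreaRect(w.astype(np.float32));print(r,k[:,0].min(0),k[:,0].max(0))
```

```text
[ 17.5696191    8.20652177 -32.4479833   -0.13235991 -49.97096505
  84.57399042] [ 0.42660076 -0.03197341  0.13819099] 12.05815081806496
((478.6009521484375, -26.040386199951172), (147.8514862060547, 53.23552322387695), 11.955142974853516) [287  32] [369 249]
((475.54095458984375, 99.56685638427734), (55.551422119140625, 152.45913696289062), 80.8924789428711) [85  0] [215 226]
```

View pics/w3.png

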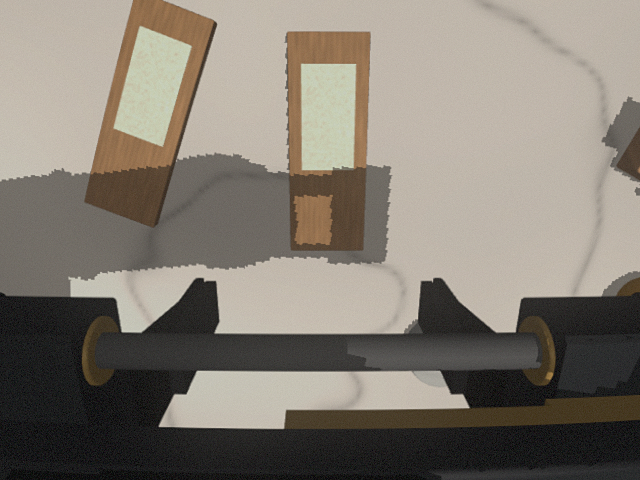

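Wrist view: carton held up by (287–369, 32–249), agreeing with the top camera. Descending and grasping its tail.

Request:
{"name": "step_arm", "arguments": {"targets": "0 0.45 3 0;0 0 3 0;0 0 3 0;0 0 2 0;0 0 1 0;0 0 0.5 0;0 0 0.3 0;0 0 0 0;0 0 0 0"}}

```text
time_s: 28.88
tcp_pos: [0.4335, -0.0365, 0.0158]
ee_rot: [[0.978, 0.207, 0.003], [0.207, -0.978, 0.001], [0.003, -0.0, -1.0]]
wrist_force: [0.9, 0.8, 0.7]
gripper_width: 1.0
gripper_force: 0.0
```

Request:
{"name": "step_arm", "arguments": {"targets": "-0.5 0 0.6 0;0 0 0.4 0;0 0 0.2 0;0 0 0 0;0 0 0 0"}}

```text
time_s: 29.3
tcp_pos: [0.4273, -0.038, 0.0024]
ee_rot: [[0.978, 0.206, -0.0], [0.206, -0.978, -0.0], [-0.0, 0.0, -1.0]]
wrist_force: [0.8, -0.2, 0.3]
gripper_width: 0.997
gripper_force: 0.0
```

Request:
{"name": "step_arm", "arguments": {"targets": "0 0 0 0;0 0 0 0;0 0 0 0;0 0 0 0;0 0 0 0;0 0 0 0", "claw": 4.5}}

```text
time_s: 29.8
tcp_pos: [0.4273, -0.038, 0.0025]
ee_rot: [[0.979, 0.206, 0.0], [0.206, -0.979, 0.0], [0.0, -0.0, -1.0]]
wrist_force: [1.0, 0.3, 0.5]
gripper_width: 0.633
gripper_force: 0.0
```

Request:
{"name": "step_arm", "arguments": {"targets": "0 0 0 0;0 0 0 0;0 0 0 0;0 0 -0.5 0;0 0 -1.5 0;0 0 -2.5 0;0 0 -3 0;2.7 1.73 -2 0;2.7 1.73 0 0;2.7 1.73 0 0;2.7 1.73 0 0;2.7 1.73 0 0"}}

```text
time_s: 30.8
tcp_pos: [0.5781, -0.0955, 0.0979]
ee_rot: [[0.979, 0.206, -0.0], [0.206, -0.979, 0.0], [-0.0, -0.0, -1.0]]
wrist_force: [-0.1, 0.9, -0.1]
gripper_width: 0.612
gripper_force: 30.0
```

Request:
{"name": "step_arm", "arguments": {"targets": "0 0 0 6.76;0 0 0 6.76;0 0 0 6.76;0 0 0 6.76;0 0 0 6.76;0 0 0 6.76;0 0 0 6.76;0 0 0 6.76;0 0 0 6.76;0 0 0 6.76;0 0 0 6.76;0 0 0 6.76"}}

```text
time_s: 31.8
tcp_pos: [0.5768, -0.0948, 0.0975]
ee_rot: [[0.349, -0.937, -0.001], [-0.937, -0.349, 0.0], [-0.0, 0.001, -1.0]]
wrist_force: [-0.1, -0.0, -0.9]
gripper_width: 0.61
gripper_force: 30.0
```

Request:
{"name": "step_arm", "arguments": {"targets": "0 0 0 6.76;0 0 0 6.76;0 0 0 6.76;0 0 0 6.76;0 0 0 6.76;0 0 2 0;0 0 1.5 0;0 0 0 0;0 0 0 0"}}

```text
time_s: 32.55
tcp_pos: [0.5765, -0.0949, 0.062]
ee_rot: [[-0.225, -0.974, -0.002], [-0.974, 0.225, -0.0], [0.001, 0.002, -1.0]]
wrist_force: [0.4, -0.3, 0.8]
gripper_width: 0.617
gripper_force: 30.0
```

```bash
cat > wv.py <<'E'
from station import cams,sense
from h import *
import sys
H=np.array([.532,-.290]);Y=np.radians(-102.8);HX=np.array([np.cos(Y),np.sin(Y)]);HY=np.array([-HX[1],HX[0]])
s=sense();d=s['tcp_pos'][:2]-H
print('t',s['time_s'],'tcp',s['tcp_pos'].round(4),'yaw',yaw(s).round(2),'J6',s['joints'][5].round(1),'holder frame mm',(d@HX*1000).round(1),(d@HY*1000).round(1),'F',s['wrist_force'].round(1),'w',s['gripper_width'].round(3))
if len(sys.argv)>1:
    c=cams.capture('wrist');f=c['frame'];cv2.imwrite(f'pics/{sys.argv[1]}.png',f)
E
python3 wv.py w4
```

```text
Traceback (most recent call last):
  File "wv.py", line 6, in <module>
    print('t',s['time_s'],'tcp',s['tcp_pos'].round(4),'yaw',yaw(s).round(2),'J6',s['joints'][5].round(1),'holder frame mm',(d@HX*1000).round(1),(d@HY*1000).round(1),'F',s['wrist_force'].round(1),'w',s['gripper_width'].round(3))
                                                                                                                                                                                                       ^^^^^^^^^^^^^^^^^^^^^^^^
AttributeError: 'float' object has no attribute 'round'
```

```bash
sed -i "s/s\['gripper_width'\].round(3)/round(float(s['gripper_width']),3)/" wv.py; python3 wv.py w4
```

```text
t 32.55 tcp [ 0.5765 -0.0949  0.062 ] yaw -103.01 J6 -19.5 holder frame mm -200.1 0.2 F [ 0.4 -0.3  0.8] w 0.617
```

View pics/w4.png

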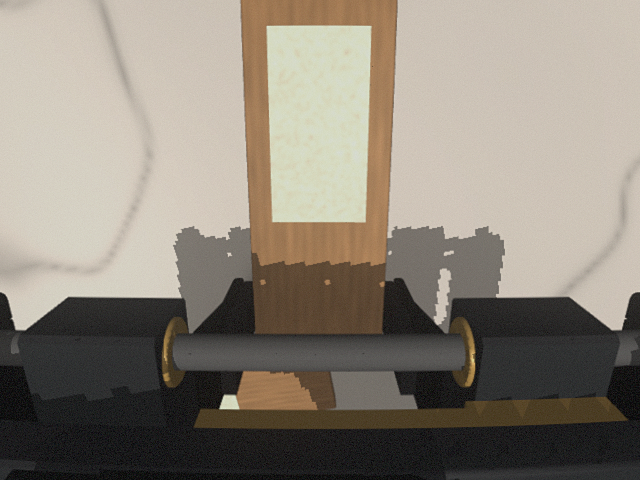

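Carton is aligned with the tool (edges 241–398 px, symmetric); the holder is out of view. Lower to insertion height and check from the side.

Request:
{"name": "step_arm", "arguments": {"targets": "0 0 2 0;0 0 1.2 0;0.8 0 0 0;0 0 0 0;0 0 0 0"}}

```text
time_s: 33.02
tcp_pos: [0.5763, -0.1032, 0.0319]
ee_rot: [[-0.226, -0.974, 0.002], [-0.974, 0.226, -0.0], [-0.0, -0.002, -1.0]]
wrist_force: [1.1, 0.6, -0.7]
gripper_width: 0.612
gripper_force: 30.0
```

```bash
python3 wv.py
python3 - <<'E'
from station import cams
from h import *
c=cams.capture('side');cv2.imwrite('pics/s2.png',cv2.resize(c['frame'][250:430,300:500],None,fx=4,fy=3.3,interpolation=cv2.INTER_CUBIC))
E
```

```text
t 33.0167 tcp [ 0.5763 -0.1032  0.0319] yaw -103.04 J6 -18.8 holder frame mm -192.0 1.8 F [ 1.1  0.6 -0.7] w 0.612
```

View pics/s2.png

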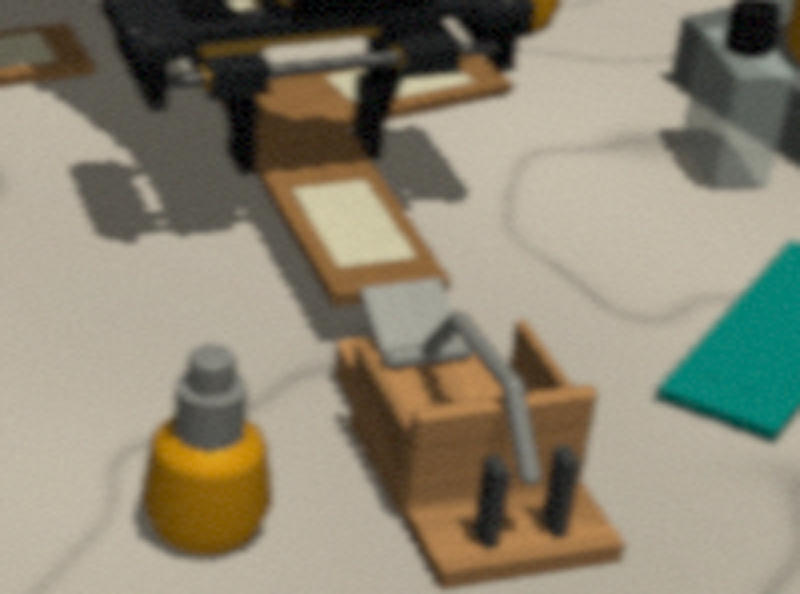

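Carton is level and in line with the lip. Pushing in.

Request:
{"name": "step_arm", "arguments": {"targets": "0.8 0.05 0.1 0;0.8 0 0 0;0.8 0 0 0;0.8 0 0 0;0.8 0 0 0;0.8 0 0 0;0 0 0 0"}}

```text
time_s: 33.65
tcp_pos: [0.5635, -0.151, 0.0294]
ee_rot: [[-0.227, -0.974, -0.001], [-0.974, 0.227, -0.0], [0.001, 0.001, -1.0]]
wrist_force: [0.3, -1.2, -1.4]
gripper_width: 0.616
gripper_force: 30.0
```

```bash
python3 wv.py
```

```text
t 33.65 tcp [ 0.5635 -0.151   0.0294] yaw -103.1 J6 -14.0 holder frame mm -142.5 -0.1 F [ 0.3 -1.2 -1.4] w 0.616
```

Request:
{"name": "step_arm", "arguments": {"targets": "0.8 0 0 0;0.8 0 0 0;0.8 0 0 0;0.8 0 0 0;0.8 0 0 0;0.8 0 0 0;0.8 0 0 0;0.4 0 0 0;0 0 0 0"}}

```text
time_s: 34.4
tcp_pos: [0.5501, -0.2089, 0.0294]
ee_rot: [[-0.226, -0.974, -0.001], [-0.974, 0.226, -0.0], [0.0, 0.001, -1.0]]
wrist_force: [-0.6, 0.3, -2.4]
gripper_width: 0.615
gripper_force: 30.0
```

```bash
python3 wv.py
```

```text
t 34.4 tcp [ 0.5501 -0.2089  0.0294] yaw -103.09 J6 -8.1 holder frame mm -83.1 -0.3 F [-0.6  0.3 -2.4] w 0.615
```

Last centimetre slowly, watching for the stop.

Request:
{"name": "step_arm", "arguments": {"targets": "0.3 0 0 0;0.3 0 0 0;0.2 0 0 0;0 0 0 0"}}

```text
time_s: 34.73
tcp_pos: [0.5487, -0.2158, 0.0295]
ee_rot: [[-0.225, -0.974, -0.0], [-0.974, 0.225, -0.0], [0.0, 0.0, -1.0]]
wrist_force: [-0.2, -1.2, -2.5]
gripper_width: 0.616
gripper_force: 30.0
```

Request:
{"name": "step_arm", "arguments": {"targets": "0.2 0 0 0;0.2 0 0 0;0 0 0 0"}}

```text
time_s: 34.98
tcp_pos: [0.5485, -0.2169, 0.0292]
ee_rot: [[-0.225, -0.974, 0.001], [-0.974, 0.225, 0.003], [-0.003, -0.0, -1.0]]
wrist_force: [1.4, 11.2, -1.1]
gripper_width: 0.615
gripper_force: 30.0
```

```bash
python3 wv.py
```

```text
t 34.9833 tcp [ 0.5485 -0.2169  0.0292] yaw -103.02 J6 -6.9 holder frame mm -75.0 -0.1 F [ 1.4 11.2 -1.1] w 0.615
```

Request:
{"name": "step_arm", "arguments": {"targets": "0 0 0.1 0;0 0 0.1 0;0 0 0 0"}}

```text
time_s: 35.23
tcp_pos: [0.5485, -0.2169, 0.0275]
ee_rot: [[-0.225, -0.974, 0.001], [-0.974, 0.225, 0.002], [-0.003, -0.0, -1.0]]
wrist_force: [0.4, 10.4, -0.8]
gripper_width: 0.61
gripper_force: 30.0
```

Request:
{"name": "step_arm", "arguments": {"targets": "0 0 0 0;0 0 0 0;0 0 0 0;0 0 0 0;0 0 -1 0;0 0 -2 0;0 0 -3 0;0 0 -3 0;0 0 -2 0;0 0 0 0", "claw": 8.2}}

```text
time_s: 36.07
tcp_pos: [0.5511, -0.2207, 0.144]
ee_rot: [[-0.225, -0.974, 0.011], [-0.974, 0.225, -0.003], [0.001, -0.012, -1.0]]
wrist_force: [1.2, -0.0, -0.1]
gripper_width: 0.936
gripper_force: 0.0
```

```bash
python3 wv.py w5;python3 - <<'E'
from station import cams
from h import *
c=cams.capture('top')
for o in cartons(c):
  if 300<o[0]<720 and o[1]<200:print(*o)
cv2.imwrite('pics/t2.png',cv2.resize(c['frame'][190:270,420:540],None,fx=4,fy=4))
E
```

```text
t 36.0667 tcp [ 0.5511 -0.2207  0.144 ] yaw -102.98 J6 -6.9 holder frame mm -71.8 3.3 F [ 1.2 -0.  -0.1] w 0.936
415 -309 52 47 78.1 [478. 277.]
506 -354 62 45 77.0 [497. 238.]
617 -463 152 151 6.9 [540. 191.]
548 96 303 61 -3.3 [301. 217.]
662 -24 150 50 -3.9 [353. 165.]
```

View pics/w5.png

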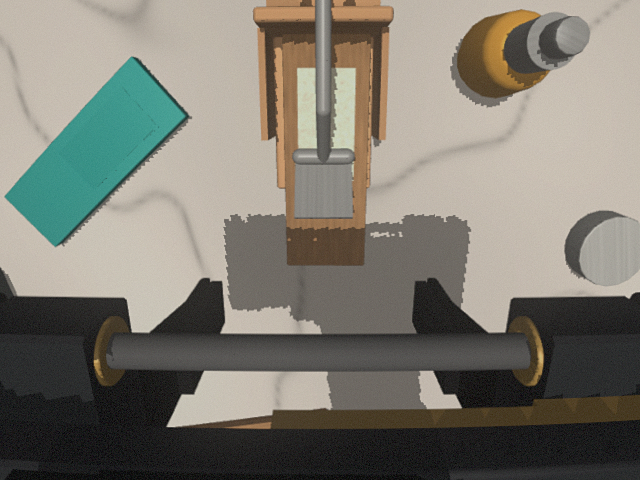

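The first carton sits home under the arm, centred. Two others appear merged in the mask now (one may have been knocked), so I'll separate them.

```bash
cat >> h.py <<'E'
def cartons2(c,z=.01):
    """fit by label (pale) patches and eroded kraft mask"""
    f=c['frame'];hsv=cv2.cvtColor(f,cv2.COLOR_BGR2HSV)
    m=cv2.inRange(hsv,(5,90,50),(20,255,255))
    cs,hi=cv2.findContours(m,cv2.RETR_CCOMP,cv2.CHAIN_APPROX_NONE)
    for i,k in enumerate(cs):
        if hi[0][i][3]>=0 and 200<cv2.contourArea(k)<2500 and 250<k[:,0,0].mean()<400 and 110<k[:,0,1].mean()<300:
            w=px2w(c,k[:,0],z)[:,:2];(cx,cy),(a,b),t=cv2.minAreaRect((w*1000).astype(np.float32))
            if a<b:a,b,t=b,a,t+90
            print('label',round(cx),round(cy),round(a),round(b),round((t+90)%180-90,1))
    m2=cv2.erode(cv2.morphologyEx(m,cv2.MORPH_CLOSE,np.ones((3,3))),np.ones((3,3)))
    for k in cv2.findContours(m2,cv2.RETR_EXTERNAL,cv2.CHAIN_APPROX_NONE)[0]:
        if 400<cv2.contourArea(k)<4000 and 250<k[:,0,0].mean()<400 and 110<k[:,0,1].mean()<300:
            w=px2w(c,k[:,0],z)[:,:2];(cx,cy),(a,b),t=cv2.minAreaRect((w*1000).astype(np.float32))
            if a<b:a,b,t=b,a,t+90
            print('box',round(cx),round(cy),round(a),round(b),round((t+90)%180-90,1))
E
python3 - <<'E'
from station import cams
from h import *
cartons2(cams.capture('top'))
E
```

```text
label 493 98 77 43 -7.3
label 646 92 77 42 0.7
box 447 103 92 48 -7.3
box 604 93 186 47 -0.2
```

Request:
{"name": "step_arm", "arguments": {"targets": "-3.4 -0.29 0 0;-3.4 -0.29 0 0;-3.4 -0.29 0 0;-3.4 -0.29 0 0;-3.4 -0.29 0 0;-3.4 -0.29 0 0;0 0 0 -7.14;0 0 0 -7.14;0 0 0 -7.14;0 0 0 -7.14;0 0 0 -7.14;0 0 0 -7.14", "claw": 8.7}}

```text
time_s: 37.22
tcp_pos: [0.6098, -0.0248, 0.1357]
ee_rot: [[0.502, -0.865, -0.004], [-0.865, -0.502, -0.001], [-0.001, 0.004, -1.0]]
wrist_force: [-0.1, -0.8, 0.8]
gripper_width: 1.001
gripper_force: 0.0
```

Request:
{"name": "step_arm", "arguments": {"targets": "0 0 0 -7.14;0 0 0 -7.14;0 0 0 -7.14;0 0 0 -7.14;0 0 0 -7.14;0 0 0 -7.14;0 0 0 -7.14;0 0 0 -7.14;0 0 0 0;0 0 0 0;0 0 0 0"}}

```text
time_s: 38.13
tcp_pos: [0.6104, -0.0247, 0.1367]
ee_rot: [[0.998, -0.056, -0.002], [-0.056, -0.998, -0.0], [-0.002, 0.0, -1.0]]
wrist_force: [-0.3, 0.0, 0.8]
gripper_width: 1.0
gripper_force: 0.0
```

```bash
cat > loc.py <<'E'
from station import cams,sense
from h import *
import sys
s=sense();c=cams.capture('wrist');e,R=wristcam(s,c)
cv2.imwrite('pics/loc%d.png'%(s['time_s']*10),c['frame'])
print('tcp',s['tcp_pos'].round(4),'yaw',round(yaw(s),2),'J6',round(s['joints'][5],1))
hsv=cv2.cvtColor(c['frame'],cv2.COLOR_BGR2HSV)
m=cv2.inRange(hsv,(5,80,40),(22,255,255));m[300:]=0
m=cv2.morphologyEx(m,cv2.MORPH_CLOSE,np.ones((7,7)))
for k in cv2.findContours(m,cv2.RETR_EXTERNAL,cv2.CHAIN_APPROX_NONE)[0]:
    if cv2.contourArea(k)>4000:
        w=px2w(c,k[:,0],.01,e,R)[:,:2]*1000;(cx,cy),(a,b),t=cv2.minAreaRect(w.astype(np.float32))
        if a<b:a,b,t=b,a,t+90
        t=(t+90)%180-90;d=np.radians(t);g=np.array([cx-52*np.cos(d),cy-52*np.sin(d),3])/1000
        print('c %.1f %.1f size %.0f %.0f yaw %.1f px'%(cx,cy,a,b,t),k[:,0].min(0),k[:,0].max(0),'grasp',g.round(4),'rel cm',rel(s,g),'turn',round(yaw(s)-t,1))
E
python3 loc.py
```

```text
tcp [ 0.6104 -0.0247  0.1367] yaw -3.22 J6 73.9
c 626.6 91.9 size 142 56 yaw -0.1 px [102 105] [203 299] grasp [0.5746 0.092  0.003 ] rel cm [ -4.2  -11.46  13.37] turn -3.1
c 661.2 -24.9 size 149 53 yaw -2.8 px [274  35] [356 253] grasp [ 0.6092 -0.0224  0.003 ] rel cm [-0.11 -0.23 13.37] turn -0.4
```

Request:
{"name": "step_arm", "arguments": {"targets": "-0.1 -0.23 3 0;0 0 3 0;0 0 3 0;0 0 2 0;0 0 1.2 0;0 0 0.6 0;0 0 0.4 0;0 0 0 0;0 0 0 0;0 0 0 0"}}

```text
time_s: 39.02
tcp_pos: [0.611, -0.0221, 0.0069]
ee_rot: [[0.999, -0.053, 0.003], [-0.053, -0.999, 0.0], [0.003, -0.001, -1.0]]
wrist_force: [-1.0, 0.4, 0.0]
gripper_width: 1.002
gripper_force: 0.0
```

Request:
{"name": "step_arm", "arguments": {"targets": "-0.1 0 0.2 0;0 0 0 0;0 0 0 0"}}

```text
time_s: 39.27
tcp_pos: [0.609, -0.0222, 0.0039]
ee_rot: [[0.999, -0.054, 0.001], [-0.054, -0.999, 0.0], [0.001, -0.0, -1.0]]
wrist_force: [0.6, 0.5, 0.1]
gripper_width: 0.997
gripper_force: 0.0
```

Request:
{"name": "step_arm", "arguments": {"targets": "0 0 0 0;0 0 0 0;0 0 0 0;0 0 0 0;0 0 0 0;0 0 0 0;0 0 0 0;0 0 0 0", "claw": 4.5}}

```text
time_s: 39.93
tcp_pos: [0.6089, -0.0222, 0.0035]
ee_rot: [[0.999, -0.053, -0.0], [-0.053, -0.999, -0.0], [-0.0, 0.0, -1.0]]
wrist_force: [-0.0, -1.2, -0.4]
gripper_width: 0.614
gripper_force: 30.0
```

Request:
{"name": "step_arm", "arguments": {"targets": "0 0 -1 0;0 0 -2.5 0;0 0 -3 0;0 0 -3 0;-1.01 2.81 0 0;-1.01 2.81 0 0;-1.01 2.81 0 0;0 0 0 7.14;0 0 0 7.14;0 0 0 7.14;0 0 0 7.14;0 0 0 7.14"}}

```text
time_s: 40.93
tcp_pos: [0.5741, -0.1049, 0.0993]
ee_rot: [[0.776, -0.631, 0.001], [-0.631, -0.776, 0.0], [0.0, -0.0, -1.0]]
wrist_force: [-0.3, 0.3, -0.7]
gripper_width: 0.616
gripper_force: 30.0
```

Request:
{"name": "step_arm", "arguments": {"targets": "0 0 0 7.14;0 0 0 7.14;0 0 0 7.14;0 0 0 7.14;0 0 0 7.14;0 0 0 7.14;0 0 0 7.14;0 0 0 7.14;0 0 0 7.14;0 0 2.5 0;0 0 2.5 0;0 0 0.7 0"}}

```text
time_s: 41.93
tcp_pos: [0.5717, -0.1047, 0.0389]
ee_rot: [[-0.226, -0.974, -0.006], [-0.974, 0.226, 0.001], [0.001, 0.006, -1.0]]
wrist_force: [-0.8, -0.4, -1.5]
gripper_width: 0.615
gripper_force: 30.0
```

Request:
{"name": "step_arm", "arguments": {"targets": "0 0 0 0;0 0 0 0;0 0 0 0"}}

```text
time_s: 42.18
tcp_pos: [0.5754, -0.1048, 0.0431]
ee_rot: [[-0.225, -0.974, 0.003], [-0.974, 0.225, -0.0], [-0.0, -0.003, -1.0]]
wrist_force: [0.5, 0.1, -0.6]
gripper_width: 0.612
gripper_force: 30.0
```

```bash
python3 wv.py
```

```text
t 42.1833 tcp [ 0.5754 -0.1048  0.0431] yaw -102.99 J6 -18.6 holder frame mm -190.2 1.3 F [ 0.5  0.1 -0.6] w 0.612
```

Request:
{"name": "step_arm", "arguments": {"targets": "0.8 0 0.05 0;0.8 0 0 0;0.8 0 0 0;0.8 0 0 0;0.8 0 0 0;0.8 0 0 0;0 0 0 0"}}

```text
time_s: 42.77
tcp_pos: [0.5626, -0.1534, 0.0409]
ee_rot: [[-0.227, -0.974, -0.001], [-0.974, 0.227, -0.0], [0.001, 0.001, -1.0]]
wrist_force: [0.4, -1.0, -1.3]
gripper_width: 0.615
gripper_force: 30.0
```

```bash
python3 wv.py
```

```text
t 42.7667 tcp [ 0.5626 -0.1534  0.0409] yaw -103.11 J6 -13.8 holder frame mm -140.0 -0.4 F [ 0.4 -1.  -1.3] w 0.615
```

Request:
{"name": "step_arm", "arguments": {"targets": "0.8 0 0 0;0.8 0 0 0;0.8 0 0 0;0.8 0 0 0;0.8 0 0 0;0.8 0 0 0;0.8 0 0 0;0.2 0 0 0;0 0 0 0"}}

```text
time_s: 43.52
tcp_pos: [0.5499, -0.209, 0.041]
ee_rot: [[-0.226, -0.974, -0.0], [-0.974, 0.226, -0.0], [0.0, 0.0, -1.0]]
wrist_force: [0.2, -0.7, -2.6]
gripper_width: 0.616
gripper_force: 30.0
```

Request:
{"name": "step_arm", "arguments": {"targets": "0.3 0 0 0;0.2 0 0 0;0.2 0 0 0;0 0 0 0"}}

```text
time_s: 43.85
tcp_pos: [0.5487, -0.215, 0.0411]
ee_rot: [[-0.225, -0.974, 0.0], [-0.974, 0.225, -0.0], [0.0, -0.0, -1.0]]
wrist_force: [0.0, -0.1, -2.0]
gripper_width: 0.614
gripper_force: 30.0
```

```bash
python3 wv.py
```

```text
t 43.85 tcp [ 0.5487 -0.215   0.0411] yaw -103.02 J6 -7.4 holder frame mm -76.8 -0.3 F [ 0.  -0.1 -2. ] w 0.614
```

Request:
{"name": "step_arm", "arguments": {"targets": "0.2 0 0 0;0.2 0 0 0;0 0 0 0"}}

```text
time_s: 44.1
tcp_pos: [0.5484, -0.2164, 0.0407]
ee_rot: [[-0.225, -0.974, 0.001], [-0.974, 0.225, 0.003], [-0.003, -0.0, -1.0]]
wrist_force: [1.2, 9.9, -1.2]
gripper_width: 0.615
gripper_force: 30.0
```

```bash
python3 wv.py
```

```text
t 44.1 tcp [ 0.5484 -0.2164  0.0407] yaw -103.02 J6 -6.9 holder frame mm -75.4 -0.3 F [ 1.2  9.9 -1.2] w 0.615
```

Request:
{"name": "step_arm", "arguments": {"targets": "0 0 0.1 0;0 0 0.1 0;0 0 0 0"}}

```text
time_s: 44.35
tcp_pos: [0.5484, -0.2163, 0.0388]
ee_rot: [[-0.225, -0.974, 0.001], [-0.974, 0.225, 0.002], [-0.003, -0.0, -1.0]]
wrist_force: [0.9, 10.0, -1.1]
gripper_width: 0.617
gripper_force: 30.0
```

Request:
{"name": "step_arm", "arguments": {"targets": "0 0 0 0;0 0 0 0;0 0 0 0;0 0 0 0;0 0 -1 0;0 0 -2 0;0 0 -3 0;0 0 -3 0;-1.8 0.25 -0.5 0;-3.6 0.52 0 0;-3.6 0.52 0 0;-3.6 0.52 0 0", "claw": 8.2}}

```text
time_s: 45.35
tcp_pos: [0.5587, -0.0913, 0.1354]
ee_rot: [[-0.227, -0.974, 0.002], [-0.974, 0.227, -0.0], [-0.0, -0.002, -1.0]]
wrist_force: [1.2, -0.1, -0.7]
gripper_width: 0.942
gripper_force: 0.0
```

Request:
{"name": "step_arm", "arguments": {"targets": "-3.6 0.52 0 0;-3.6 0.52 0 0;-3.6 0.52 0 0;-3.6 0.52 0 0;-3.6 0.52 0 0;0 0 0 -6.9;0 0 0 -6.9;0 0 0 -6.9;0 0 0 -6.9;0 0 0 -6.9;0 0 0 -6.9;0 0 0 -6.9", "claw": 8.7}}

```text
time_s: 46.35
tcp_pos: [0.574, 0.089, 0.135]
ee_rot: [[0.582, -0.813, 0.001], [-0.813, -0.582, 0.0], [0.001, -0.001, -1.0]]
wrist_force: [0.7, -0.3, -0.9]
gripper_width: 0.998
gripper_force: 0.0
```

Request:
{"name": "step_arm", "arguments": {"targets": "0 0 0 -6.9;0 0 0 -6.9;0 0 0 -6.9;0 0 0 -6.9;0 0 0 -6.9;0 0 0 -6.9;0 0 0 -6.9;0 0 0 -6.9;0 0 0 0;0 0 0 0;0 0 0 0"}}

```text
time_s: 47.27
tcp_pos: [0.5739, 0.0891, 0.1345]
ee_rot: [[1.0, 0.006, 0.001], [0.006, -1.0, 0.0], [0.001, -0.0, -1.0]]
wrist_force: [-0.2, 0.0, -0.2]
gripper_width: 0.999
gripper_force: 0.0
```

```bash
python3 loc.py
python3 - <<'E'
from station import cams
from h import *
c=cams.capture('top')
for o in cartons(c):
  if 300<o[0]<720 and o[1]<200:print(*o)
E
```

```text
tcp [0.5739 0.0891 0.1345] yaw 0.32 J6 65.5
c 605.9 93.0 size 184 56 yaw -0.8 px [273  37] [355 299] grasp [0.5539 0.0938 0.003 ] rel cm [-2.   -0.47 13.15] turn 1.2
415 -310 52 47 82.1 [478. 277.]
539 -295 193 83 76.8 [473. 224.]
489 98 181 55 -6.2 [300. 244.]
664 137 149 145 -12.6 [286. 168.]
```

```bash
cp pics/loc472.png pics/w6.png; ls pics | grep loc
```

```text
loc381.png
loc472.png
```

View pics/w6.png

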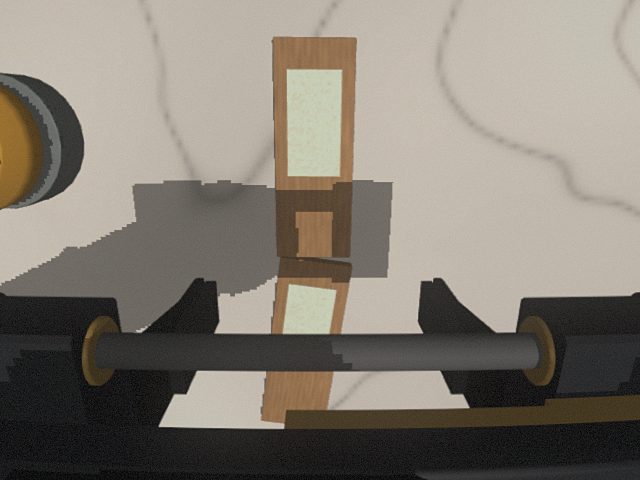

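The knocked carton lies at px (273–356, 38–258), end to end with the near one, not overlapping.

Run:
```python
from station import cams,sense
from h import *
s=sense();c=cams.capture('wrist');e,R=wristcam(s,c)
w=px2w(c,[(273,38),(356,38),(351,258),(277,256)],.01,e,R);print(w.round(4))
d=(w[0]+w[1]-w[2]-w[3])/2;u=d/np.linalg.norm(d);print('len',np.linalg.norm(d),'yaw',np.degrees(np.arctan2(u[1],u[0])))
g=(w[0]+w[1])/2-.127*u;g[2]=.003;print(rel(s,g),'yaw',yaw(s))
```

```text
[[0.6968 0.12   0.01  ]
 [0.6971 0.067  0.01  ]
 [0.5479 0.066  0.01  ]
 [0.5491 0.1202 0.01  ]]
len 0.14843137402550874 yaw 0.13756591350412056
[-0.39 -0.4  13.12] yaw 0.38171486046368686
```

Request:
{"name": "step_arm", "arguments": {"targets": "-0.4 -0.4 3 0;0 0 3 0;0 0 3 0;0 0 2 0;0 0 1 0;0 0 0.5 0;0 0 0.4 0;0 0 0 0;0 0 0 0;0 0 0 0"}}

```text
time_s: 48.25
tcp_pos: [0.5707, 0.0937, 0.0063]
ee_rot: [[1.0, 0.008, 0.002], [0.008, -1.0, 0.001], [0.002, -0.001, -1.0]]
wrist_force: [-1.1, 0.0, 0.2]
gripper_width: 0.997
gripper_force: 0.0
```

Request:
{"name": "step_arm", "arguments": {"targets": "0 0 0.2 0;0 0 0 0;0 0 0 0"}}

```text
time_s: 48.5
tcp_pos: [0.5699, 0.0934, 0.0034]
ee_rot: [[1.0, 0.008, 0.001], [0.008, -1.0, 0.0], [0.001, -0.0, -1.0]]
wrist_force: [-0.6, -0.5, 0.2]
gripper_width: 1.002
gripper_force: 0.0
```

Request:
{"name": "step_arm", "arguments": {"targets": "0 0 0 0;0 0 0 0;0 0 0 0;0 0 0 0;0 0 0 0;0 0 0 0;0 0 0 0;0 0 0 0", "claw": 4.5}}

```text
time_s: 49.17
tcp_pos: [0.5698, 0.0933, 0.003]
ee_rot: [[1.0, 0.008, -0.0], [0.008, -1.0, -0.0], [-0.0, 0.0, -1.0]]
wrist_force: [0.0, -0.6, 0.3]
gripper_width: 0.613
gripper_force: 30.0
```

Request:
{"name": "step_arm", "arguments": {"targets": "0 0 -1 0;0 0 -2.5 0;0 0 -3.5 0;0 0 -3.5 0;0.06 1.9 0 0;0.06 3.6 0 0;0.06 3.6 0 0;0.06 3.6 0 0;0.06 3.6 0 0;0 3.5 0 0;0 0 0 6.9;0 0 0 6.9"}}

```text
time_s: 50.17
tcp_pos: [0.5739, -0.107, 0.1085]
ee_rot: [[0.971, -0.24, -0.0], [-0.24, -0.971, 0.0], [-0.0, -0.0, -1.0]]
wrist_force: [-0.2, 0.5, -0.6]
gripper_width: 0.613
gripper_force: 30.0
```

Request:
{"name": "step_arm", "arguments": {"targets": "0 0 0 6.9;0 0 0 6.9;0 0 0 6.9;0 0 0 6.9;0 0 0 6.9;0 0 0 6.9;0 0 0 6.9;0 0 0 6.9;0 0 0 6.9;0 0 0 6.9;0 0 0 6.9;0 0 0 6.9"}}

```text
time_s: 51.17
tcp_pos: [0.5743, -0.1047, 0.1087]
ee_rot: [[-0.113, -0.994, 0.0], [-0.994, 0.113, 0.0], [-0.0, -0.0, -1.0]]
wrist_force: [1.1, -0.0, -0.3]
gripper_width: 0.617
gripper_force: 30.0
```

Request:
{"name": "step_arm", "arguments": {"targets": "0 0 0 6.9;0 0 2 0;0 0 2 0;0 0 1.3 0;0 0 0 0;0 0 0 0;0 0 0 0;0 0 0 0"}}

```text
time_s: 51.83
tcp_pos: [0.5754, -0.1046, 0.0565]
ee_rot: [[-0.225, -0.974, 0.003], [-0.974, 0.225, 0.0], [-0.001, -0.003, -1.0]]
wrist_force: [-0.1, 0.9, -1.0]
gripper_width: 0.616
gripper_force: 30.0
```

```bash
python3 wv.py
```

```text
t 51.8333 tcp [ 0.5754 -0.1046  0.0565] yaw -103.0 J6 -18.6 holder frame mm -190.4 1.3 F [-0.1  0.9 -1. ] w 0.616
```

Request:
{"name": "step_arm", "arguments": {"targets": "0 0 0.5 0;0 0 0 0;0 0 0 0"}}

```text
time_s: 52.08
tcp_pos: [0.5743, -0.1047, 0.0501]
ee_rot: [[-0.225, -0.974, -0.0], [-0.974, 0.225, 0.0], [0.0, 0.0, -1.0]]
wrist_force: [-0.1, 0.4, -0.8]
gripper_width: 0.613
gripper_force: 30.0
```

Request:
{"name": "step_arm", "arguments": {"targets": "0.8 0 0 0;0.8 0 0 0;0.8 0 0 0;0.8 0 0 0;0.8 0 0 0;0.8 0 0 0;0 0 0 0"}}

```text
time_s: 52.67
tcp_pos: [0.5629, -0.1533, 0.0499]
ee_rot: [[-0.227, -0.974, -0.001], [-0.974, 0.227, -0.001], [0.001, 0.001, -1.0]]
wrist_force: [-0.1, -1.1, -1.8]
gripper_width: 0.613
gripper_force: 30.0
```

```bash
python3 wv.py
```

```text
t 52.6667 tcp [ 0.5629 -0.1533  0.0499] yaw -103.11 J6 -13.8 holder frame mm -140.2 -0.1 F [-0.1 -1.1 -1.8] w 0.613
```

Request:
{"name": "step_arm", "arguments": {"targets": "0.8 0 0 0;0.8 0 0 0;0.8 0 0 0;0.8 0 0 0;0.8 0 0 0;0.8 0 0 0;0.8 0 0 0;0.2 0 0 0;0 0 0 0"}}

```text
time_s: 53.42
tcp_pos: [0.5501, -0.2089, 0.0499]
ee_rot: [[-0.226, -0.974, -0.001], [-0.974, 0.226, -0.0], [0.0, 0.001, -1.0]]
wrist_force: [1.2, -1.0, -2.6]
gripper_width: 0.614
gripper_force: 30.0
```

Request:
{"name": "step_arm", "arguments": {"targets": "0.3 0 0 0;0.2 0 0 0;0.2 0 0 0;0.1 0 0 0;0 0 0 0"}}

```text
time_s: 53.83
tcp_pos: [0.5489, -0.2151, 0.0499]
ee_rot: [[-0.225, -0.974, 0.0], [-0.974, 0.225, 0.001], [-0.001, -0.0, -1.0]]
wrist_force: [0.5, 3.9, -1.6]
gripper_width: 0.614
gripper_force: 30.0
```

Request:
{"name": "step_arm", "arguments": {"targets": "0.1 0 0 0;0.1 0 0 0;0.1 0 0 0;0 0 0 0"}}

```text
time_s: 54.17
tcp_pos: [0.5488, -0.2154, 0.0496]
ee_rot: [[-0.225, -0.974, 0.001], [-0.974, 0.225, 0.004], [-0.004, -0.0, -1.0]]
wrist_force: [2.5, 14.5, -1.0]
gripper_width: 0.611
gripper_force: 29.9
```

```bash
python3 wv.py
```

```text
t 54.1667 tcp [ 0.5488 -0.2154  0.0496] yaw -103.0 J6 -7.0 holder frame mm -76.5 -0.2 F [ 2.5 14.5 -1. ] w 0.611
```

Request:
{"name": "step_arm", "arguments": {"targets": "0 0 0.1 0;0 0 0.1 0;0 0 0 0"}}

```text
time_s: 54.42
tcp_pos: [0.5487, -0.2153, 0.048]
ee_rot: [[-0.225, -0.974, 0.001], [-0.974, 0.225, 0.003], [-0.003, -0.0, -1.0]]
wrist_force: [1.6, 14.5, -0.2]
gripper_width: 0.609
gripper_force: 30.0
```

Request:
{"name": "step_arm", "arguments": {"targets": "0 0 0 0;0 0 0 0;0 0 0 0;0 0 0 0;0 0 -1 0;0 0 -2 0;0 0 -3 0;0 0 -3 0;-3.16 2.16 0 0;-3.16 2.16 0 0;-3.16 2.16 0 0;-3.16 2.16 0 0", "claw": 8.2}}

```text
time_s: 55.42
tcp_pos: [0.4918, -0.0754, 0.1391]
ee_rot: [[-0.227, -0.974, 0.002], [-0.974, 0.227, -0.0], [-0.0, -0.002, -1.0]]
wrist_force: [-0.2, 0.9, 0.4]
gripper_width: 0.941
gripper_force: 0.0
```

Request:
{"name": "step_arm", "arguments": {"targets": "-3.16 2.16 0 0;-3.16 2.16 0 0;-3.16 2.16 0 0;-3.16 2.16 0 0;-3.16 2.16 0 0;0 0 0 -6.84;0 0 0 -6.84;0 0 0 -6.84;0 0 0 -6.84;0 0 0 -6.84;0 0 0 -6.84;0 0 0 -6.84", "claw": 8.7}}

```text
time_s: 56.42
tcp_pos: [0.4231, 0.102, 0.139]
ee_rot: [[0.576, -0.817, 0.001], [-0.817, -0.576, 0.0], [0.0, -0.001, -1.0]]
wrist_force: [-0.2, 0.3, -1.4]
gripper_width: 0.997
gripper_force: 0.0
```

Request:
{"name": "step_arm", "arguments": {"targets": "0 0 0 -6.84;0 0 0 -6.84;0 0 0 -6.84;0 0 0 -6.84;0 0 0 -6.84;0 0 0 -6.84;0 0 0 -6.84;0 0 0 0;0 0 0 0;0 0 0 0"}}

```text
time_s: 57.25
tcp_pos: [0.4229, 0.1021, 0.1385]
ee_rot: [[0.992, -0.129, 0.001], [-0.129, -0.992, 0.0], [0.001, -0.0, -1.0]]
wrist_force: [0.5, 0.1, -0.3]
gripper_width: 0.999
gripper_force: 0.0
```

```bash
python3 loc.py
```

```text
tcp [0.4229 0.1021 0.1385] yaw -7.43 J6 47.4
c 434.2 281.3 size 97 83 yaw 12.2 px [ 13 177] [134 297] grasp [0.3834 0.2703 0.003 ] rel cm [ -6.11 -16.17  13.55] turn -19.6
c 469.0 101.6 size 149 53 yaw -7.4 px [271  44] [352 259] grasp [0.4174 0.1083 0.003 ] rel cm [-0.63 -0.54 13.55] turn -0.0
```

Request:
{"name": "step_arm", "arguments": {"targets": "-0.6 -0.5 3 0;0 0 3 0;0 0 3 0;0 0 2 0;0 0 1.2 0;0 0 0.6 0;0 0 0.4 0;0 0 0 0;0 0 0 0;0 0 0 0"}}

```text
time_s: 58.13
tcp_pos: [0.4181, 0.1084, 0.0069]
ee_rot: [[0.992, -0.126, 0.002], [-0.126, -0.992, 0.001], [0.002, -0.001, -1.0]]
wrist_force: [-0.2, 0.3, 0.7]
gripper_width: 1.001
gripper_force: 0.0
```

Request:
{"name": "step_arm", "arguments": {"targets": "0 0 0.25 0;0 0 0 0;0 0 0 0"}}

```text
time_s: 58.38
tcp_pos: [0.4175, 0.108, 0.0038]
ee_rot: [[0.992, -0.126, 0.001], [-0.126, -0.992, 0.0], [0.0, -0.0, -1.0]]
wrist_force: [-0.3, 0.7, 0.2]
gripper_width: 0.999
gripper_force: 0.0
```

Request:
{"name": "step_arm", "arguments": {"targets": "0 0 0 0;0 0 0 0;0 0 0 0;0 0 0 0;0 0 0 0;0 0 0 0;0 0 0 0;0 0 0 0", "claw": 4.5}}

```text
time_s: 59.05
tcp_pos: [0.4174, 0.1079, 0.0035]
ee_rot: [[0.992, -0.126, -0.0], [-0.126, -0.992, -0.0], [-0.0, 0.0, -1.0]]
wrist_force: [-0.8, -0.4, -0.4]
gripper_width: 0.613
gripper_force: 30.0
```

Request:
{"name": "step_arm", "arguments": {"targets": "0 0 -1 0;0 0 -2.5 0;0 0 -3.5 0;0 0 -4 0;2.6 2.73 0 0;2.6 2.73 0 0;2.6 2.73 0 0;2.6 2.73 0 0;2.6 2.73 0 0;2.6 2.73 0 0;2.63 2.74 0 0;0 0 0 6.84"}}

```text
time_s: 60.05
tcp_pos: [0.5774, -0.1094, 0.1127]
ee_rot: [[0.968, -0.249, 0.002], [-0.249, -0.968, -0.001], [0.002, 0.001, -1.0]]
wrist_force: [0.7, 1.0, -0.0]
gripper_width: 0.616
gripper_force: 30.0
```

Request:
{"name": "step_arm", "arguments": {"targets": "0 0 0 6.84;0 0 0 6.84;0 0 0 6.84;0 0 0 6.84;0 0 0 6.84;0 0 0 6.84;0 0 0 6.84;0 0 0 6.84;0 0 0 6.84;0 0 0 6.84;0 0 0 6.84;0 0 0 6.84"}}

```text
time_s: 61.05
tcp_pos: [0.5736, -0.1047, 0.113]
ee_rot: [[-0.114, -0.993, -0.001], [-0.993, 0.114, 0.0], [-0.0, 0.001, -1.0]]
wrist_force: [1.0, 0.4, 0.3]
gripper_width: 0.616
gripper_force: 30.0
```

Request:
{"name": "step_arm", "arguments": {"targets": "0 0 0 6.84;0 0 2 0;0 0 2 0;0 0 1.3 0;0 0 0 0;0 0 0 0;0 0 0 0;0 0 0 0;0 0 0 0"}}

```text
time_s: 61.8
tcp_pos: [0.5746, -0.1047, 0.0615]
ee_rot: [[-0.225, -0.974, 0.002], [-0.974, 0.225, 0.0], [-0.001, -0.002, -1.0]]
wrist_force: [0.1, 0.1, 0.0]
gripper_width: 0.613
gripper_force: 30.0
```

```bash
python3 wv.py
```

```text
t 61.8 tcp [ 0.5746 -0.1047  0.0615] yaw -103.03 J6 -18.6 holder frame mm -190.1 0.5 F [0.1 0.1 0. ] w 0.613
```

Request:
{"name": "step_arm", "arguments": {"targets": "0.8 0 0 0;0.8 0 0 0;0.8 0 0 0;0.8 0 0 0;0.8 0 0 0;0.8 0 0 0;0 0 0 0"}}

```text
time_s: 62.38
tcp_pos: [0.5627, -0.1534, 0.0604]
ee_rot: [[-0.227, -0.974, -0.001], [-0.974, 0.227, -0.001], [0.001, 0.001, -1.0]]
wrist_force: [0.0, -0.9, -1.8]
gripper_width: 0.611
gripper_force: 30.0
```

```bash
python3 wv.py
```

```text
t 62.3833 tcp [ 0.5627 -0.1534  0.0604] yaw -103.1 J6 -13.8 holder frame mm -140.0 -0.4 F [ 0.  -0.9 -1.8] w 0.611
```

Request:
{"name": "step_arm", "arguments": {"targets": "0.8 0 0 0;0.8 0 0 0;0.8 0 0 0;0.8 0 0 0;0.8 0 0 0;0.8 0 0 0;0.8 0 0 0;0.2 0 0 0;0 0 0 0"}}

```text
time_s: 63.13
tcp_pos: [0.5497, -0.2091, 0.0604]
ee_rot: [[-0.226, -0.974, -0.001], [-0.974, 0.226, -0.0], [0.001, 0.001, -1.0]]
wrist_force: [-0.5, -1.1, -1.2]
gripper_width: 0.612
gripper_force: 30.0
```

Request:
{"name": "step_arm", "arguments": {"targets": "0.3 0 0 0;0.2 0 0 0;0.2 0 0 0;0.1 0 0 0;0 0 0 0"}}

```text
time_s: 63.55
tcp_pos: [0.5484, -0.2159, 0.0605]
ee_rot: [[-0.225, -0.974, -0.0], [-0.974, 0.225, -0.0], [0.0, 0.0, -1.0]]
wrist_force: [-0.7, 0.0, -2.2]
gripper_width: 0.613
gripper_force: 30.0
```

Request:
{"name": "step_arm", "arguments": {"targets": "0.1 0 0 0;0.1 0 0 0;0.1 0 0 0;0 0 0 0"}}

```text
time_s: 63.88
tcp_pos: [0.5482, -0.2165, 0.0602]
ee_rot: [[-0.225, -0.974, 0.001], [-0.974, 0.225, 0.003], [-0.003, -0.0, -1.0]]
wrist_force: [1.5, 8.5, -1.9]
gripper_width: 0.616
gripper_force: 30.0
```

```bash
python3 wv.py
```

```text
t 63.8833 tcp [ 0.5482 -0.2165  0.0602] yaw -103.01 J6 -6.9 holder frame mm -75.2 -0.5 F [ 1.5  8.5 -1.9] w 0.616
```

Request:
{"name": "step_arm", "arguments": {"targets": "0 0 0.1 0;0 0 0.1 0;0 0 0 0"}}

```text
time_s: 64.13
tcp_pos: [0.5482, -0.2165, 0.0586]
ee_rot: [[-0.225, -0.974, 0.001], [-0.974, 0.225, 0.002], [-0.002, -0.0, -1.0]]
wrist_force: [-0.1, 10.6, 0.2]
gripper_width: 0.613
gripper_force: 30.0
```

Request:
{"name": "step_arm", "arguments": {"targets": "0 0 0 0;0 0 0 0;0 0 0 0;0 0 0 0;0 0 -1 0;0 0 -2 0;0 0 -3 0;0 0 -3 0;-1 0 -1 0;-2 0 0 0;-2 0 0 0", "claw": 8.2}}

```text
time_s: 65.05
tcp_pos: [0.5596, -0.1701, 0.1607]
ee_rot: [[-0.227, -0.974, 0.004], [-0.974, 0.227, -0.0], [-0.001, -0.004, -1.0]]
wrist_force: [-0.4, 0.3, 0.3]
gripper_width: 0.946
gripper_force: 0.0
```

Request:
{"name": "step_arm", "arguments": {"targets": "0 0 0 0;0 0 0 0;0 0 0 0;0 0 0 0;0 0 0 0"}}

```text
time_s: 65.47
tcp_pos: [0.5587, -0.1707, 0.1584]
ee_rot: [[-0.226, -0.974, -0.0], [-0.974, 0.226, -0.0], [0.0, 0.0, -1.0]]
wrist_force: [0.3, -0.2, 0.0]
gripper_width: 0.942
gripper_force: 0.0
```

```bash
python3 wv.py
python3 - <<'E'
from station import cams
from h import *
s=cams.capture('side')['frame'];w=cams.capture('wrist')['frame'];t=cams.capture('top')['frame']
a=cv2.resize(s[310:440,360:490],(400,400),interpolation=cv2.INTER_CUBIC);b=cv2.resize(w[0:320,160:480],(400,400))
d=cv2.resize(t[130:300,180:320],(240,200));e=cv2.resize(s[150:260,200:360],(290,200));g=cv2.resize(t[190:270,420:520],(250,200))
im=np.vstack([np.hstack([a,b]),np.hstack([d,e,g,np.zeros((200,20,3),np.uint8)])]);cv2.imwrite('pics/fin.png',im)
E
```

```text
t 65.4667 tcp [ 0.5587 -0.1707  0.1584] yaw -103.08 J6 -12.0 holder frame mm -122.3 -0.3 F [ 0.3 -0.2  0. ] w 0.942
```

View pics/fin.png

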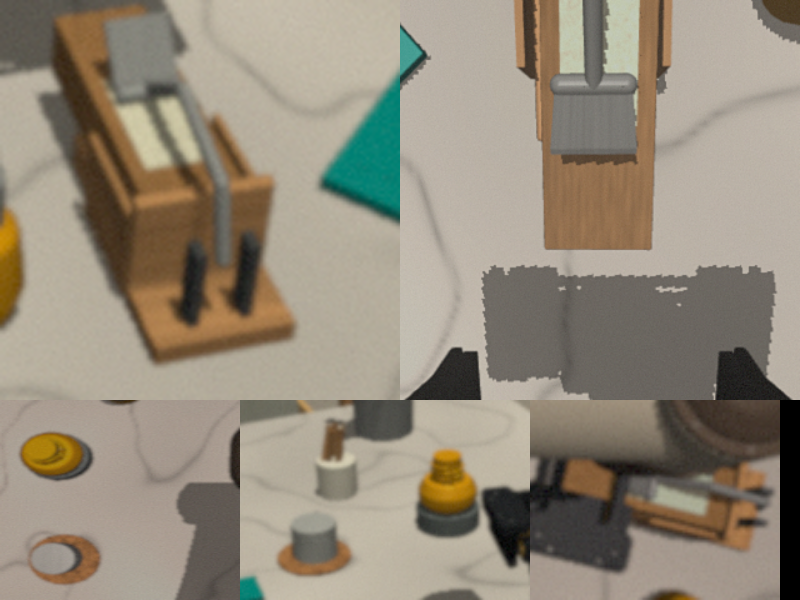

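The final picture shows four cartons stacked flush under the sprung arm, the lid upright within the mat, the jar open and the bystanders in place. Handing in.

```bash
python3 -c "
from station import r
print(r.finish_job())"
```

```text
the job is handed in; nothing more can be done
None
```

The jar's lid is unscrewed and lies right way up on the cork mat, all four cartons are stacked home under the holder's sprung arm, the other things were left where they stood, and the job was handed in at about 65 s (no verdict was returned).

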